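# Wind the router up to its stop with the lift crank

## Robot

A 6-joint arm with a two-finger parallel gripper is mounted at the origin on the work surface. World frame = base frame: x ahead of the robot, y to its left, z up, the work surface at z = 0. Lengths are in m, angles in rad, forces in N, time in s.
With the tool pointing down it reaches from about 0.4 to 0.825 m from the base axis. Payload 7 kg.
Tool frame: the origin (TCP) lies between the finger pads; the fingertips stand 11 mm ahead of it and the grasp point (between the pads) lies 8 mm behind it; z points along the fingers, y is the direction in which the jaws open and shut (so a half turn about z gives the same grasp; the last joint's range is limited). The gripper opens to 88 mm and grips with 3 to 60 N. Pads are 19 mm wide; open, the fingers measure 130 mm over their backs; the gripper's body (78 mm by 193 mm) begins 47 mm behind the grasp point.
Start: joints at [-0.863, 0.359, 0.012, 0, -1.224, -0.288], TCP at [0.275, -0.616, 0.238] pointing down, gripper open.
Joint ranges: [-3.07, 3.07], [-1.43, 2.12], [-1.02, 1.25], [-3.03, 1.67], [-3.05, -0], [-3.03, 3.03]. Speed limits (rad/s): [2.39, 2.39, 3.01, 3.14, 3.14, 3.14].

## Interface

Orientations are given as [roll, pitch, yaw] about the fixed x, y, z axes, in that order (R = Rz(yaw) Ry(pitch) Rx(roll)).
In Python, from station import arm gives the robot as it stands.
- The arm moves only by the tool jog_arm, never from a script. Its argument "plan" is text: rows parted by semicolons, each of 7 numbers parted by spaces: the shift along the world's x, y, z in m, then the turn, a rotation vector about the world's x, y, z in rad, then the gripper command: -1 is shut, 1 is fully open, values between are in proportion. In form: dx dy dz rx ry rz hand; .... A call has 1 to 8 rows; each row shifts and turns the pose as measured when the row begins; what a row does not reach is not made up. A row lasts 1/12 s, in which the tool goes at most 41.7 mm and 7.16 degrees, less where a joint would pass 70% of its speed; a pose out of reach is approached as far as the arm can. A call with a gripper value outside its range is refused whole. The fingers move at their own pace and stop on an object; "grip_force" is the grip in N (left out, the last holds). Time passes only in rows, so rows that do not move let the fingers close. It gives the time, the measured TCP pose, the force and the opening at its end, in the units of the state.
- arm.get_state(): the state, without advancing time (a new reading comes with each control period).
- arm.grab_frame(name): name is "side" or "top"; returns the picture (400x640x3 uint8, blue, green, red); there is no depth.
- arm.camera_model(name): a dict with "vertical_fov" (degrees; the focal length in pixels is half the picture's height over the tangent of half this angle, whatever the lens; pixels are square), "cx", "cy" (the principal point, pixels), "k1" (the pictures are not rectified: a ray, as slopes to the right and down, at radius r is drawn at 1 + k1 r^2 times it, then the intrinsics apply), "origin" and "attitude" of the camera in the world. Camera axes: x right, y down, z forward; pixel columns grow to the right and rows downward; lengths in m; the calibration is good to about 2 mm. A picture is of the moment at which its call begins. camera_model takes no time and is no camera call.
- arm.job_done(): hands the job in, once; it reports no verdict.
The state is a dict: "t": time; "q": joint angles; "qd": joint speeds; "joint_efforts": joint torques, N m; "eef_pos": TCP position; "ee_rot": TCP orientation; "force": force on the tool from outside, world axes, zero at the start; "moment": the same for the moment, N m; "width": finger opening in m.
Only numpy, scipy, OpenCV 4.12 (cv2) and the standard library are available. Lean on these libraries where they do the work, as an engineer would, in place of code of your own. Each camera call takes 0.05 s, during which the arm holds its last target. There are 200 camera calls.

## Task

Bring the router up for a bit change: take the crank from its block, set it down over the square end of the lift shaft until it is fully home without forcing it, then hold it by its black grip and wind it clockwise, keeping it home on the square, for the several turns it takes until the carriage bears firmly on its upper stop. You cannot see that stop, so feel for it and do not force it. Raise the router only with the crank, leave the crank sitting home on the shaft, and do not disturb the chew stick, the clip or the rake.

Things in the scene. Friction and masses are not known exactly. Their poses are not given: they have to be found in the camera images.
- router_table: router station: birch-ply deck, 345 x 408 x 36 mm, fixed on the counter, with an aluminium plate (235 x 298 mm) flush in its top. Origin on the lift-shaft axis at counter level, 36 mm below the plate top; z up. The plate centre, with a bit opening in a red ring, lies at x +85, y +115 mm. On the shaft axis the plate has a round 30 mm port with a brass rim
- drive_shaft: lift shaft, upright in the port; its end is a 13 mm square, its top 3 mm narrowed to 10 mm. Origin: centre of the square's top face, 3 mm below the plate top; x, y square to its flats, z up. A shoulder seats the crank fully home with the crank's origin 25 mm below this one. Clockwise from above raises the router 8 mm a turn; turning takes 0.25 to 0.35 N m and it stays where left
- carriage: router on its lift. Origin: top of the collet nut in the bit opening (its bit stands 24 mm higher), about 20 mm below the plate top at the start. A stop out of sight, set anew each time, ends the lift after 3 to 4.5 turns (24 to 36 mm of rise); there the crank stiffens over about 1/4 turn. Firm: 40 N on the stop, 0.05 N m over running torque; forced: 500 N, 0.6 N m over it
- crank: loose steel crank, 0.47 kg, upright in its block. Origin: centre of its stem's open lower end; z up, x along the arm towards the grip. Stem 27 mm wide, with a square socket 14.5 mm across, 32 mm deep, sides along x, y. Hub on the axis: 22 x 22 mm, z 51 to 89 mm. Arm 14 mm wide, z 54 to 68 mm; counterweight 32 mm across, 36 mm out at -x. Grip axis 65 mm out at +x
- grip_axis (a point): point on the crank's grip: on its axis, 102 mm above and 65 mm out at +x from the crank's origin. The grip is a black cylinder, 26 mm across, from 72 to 127 mm above the crank's origin, upright, spinning freely on its pin
- holder: wooden block, 84 x 84 x 45 mm, fixed on the counter, with a round 30 mm hole, 26 mm deep, in which the crank stands. Origin: centre of its underside
- chew_stick: bamboo chew stick, 150 x 17 mm, lying on the router station; leave alone. Origin: centre of its underside
- spring_clip: red metal spring clip, 85 x 30 x 28 mm, lying on the router station; leave alone. Origin: under its pivot
- grooming_rake: blue plastic grooming rake, 165 x 96 x 18 mm, lying on the counter beside the block; leave alone. Origin: under the middle of its head

How it is judged:
By the outcome, as a careful person would: the job done as asked, in the order asked, and still so for the second after the job is handed in, with the robot touching nothing.
It also fails if it takes over 72 s, if anything falls off the work surface, if the arm or the gripper's body presses on something with over 40 N, if the wrist force passes 120 N, or if a joint passes its speed limit or range.

## Working session

There is one attempt and no reset: what is moved stays moved. The work goes in short steps, Python scripts to look and compute and a tool call to move; the robot and the scene stay as the last step left them, time stands still between calls to the robot, and variables do not carry over. Pictures are saved under pics/ and viewed, about 8 in all and at most 12, crops included, and the job is handed in when it is done.

Besides the shell and the picture viewer there is one more tool, called after "Request:" as name(argument=value, ...) on one line, values as JSON. jog_arm: Moves the arm, as the interface text tells. Its arguments: {"type":"object","properties":{"plan":{"type":"string"},"grip_force":{"type":"number"}},"required":["plan"]}

```bash
ls; mkdir -p pics; python3 - <<'E'
from station import arm
import cv2
for n in("side","top"):
    cv2.imwrite(f"pics/{n}0.png",arm.grab_frame(n)); print(n,arm.camera_model(n))
print(arm.get_state())
E
```

```text
pics
side {'vertical_fov': 56.752678169102616, 'cx': 319.21126791533555, 'cy': 196.93886358915353, 'k1': -0.08648487576873845, 'origin': array([0.24668869, 0.56660677, 0.57770361]), 'attitude': array([-2.18528779, -0.0108108 , -2.59504208])}
top {'vertical_fov': 57.439533344208165, 'cx': 319.36898484600096, 'cy': 196.0267833030497, 'k1': -0.06194323201498735, 'origin': array([ 0.53258138, -0.03670206,  1.11105722]), 'attitude': array([-3.05024104,  0.02631163, -1.58141254])}
{'t': 0.1, 'q': array([-8.62906001e-01,  3.59311386e-01,  1.11107802e-02, -3.05993355e-04,
       -1.22407763e+00, -2.88114042e-01]), 'qd': array([-0.00084032, -0.00039892,  0.00189325,  0.001399  ,  0.00033329,
       -0.0011149 ]), 'joint_efforts': array([-1.34716884e-03, -5.84165025e+01,  2.93749791e+01,  7.01562658e+00,
        1.02067858e-02, -7.19893751e-05]), 'eef_pos': array([ 0.27490409, -0.61600852,  0.23670204]), 'ee_rot': array([ 3.14009008e+00, -1.45307303e-04, -2.72192046e+00]), 'force': array([-0.14165804,  0.97605389,  0.54878807]), 'moment': array([-0.00510156,  0.02264076,  0.01544441]), 'width': 0.0872637590220631}
```

View pics/side0.png

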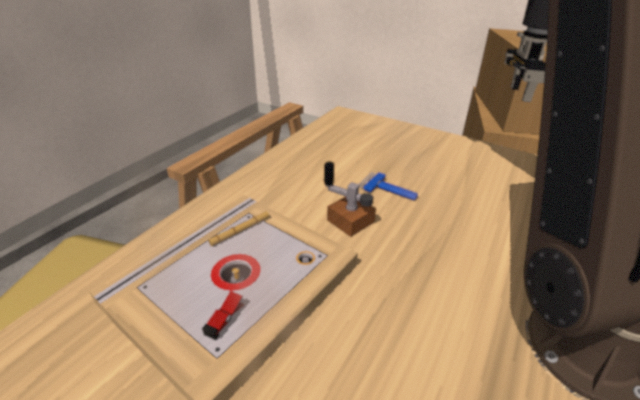

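View pics/top0.png

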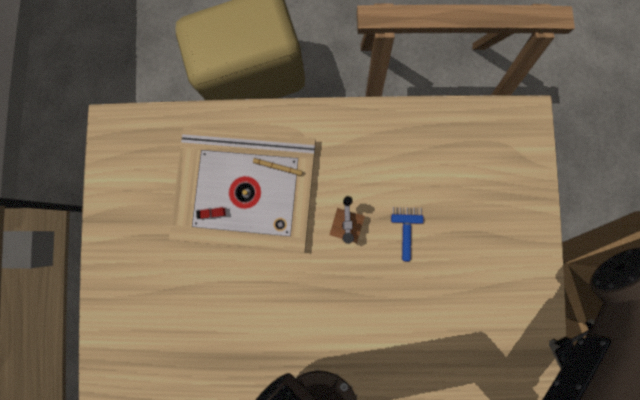

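The side view shows the crank upright in its block near (350,205) and the shaft port at (305,258). In the top view the grip is at about (348,201), the counterweight at (348,238), the port at (280,225) and the red ring at (245,192).

```bash
cat > h.py <<'E'
import numpy as np, cv2
from scipy.spatial.transform import Rotation as R
from station import arm
def ray(n,px):
    m=arm.camera_model(n); f=200/np.tan(np.radians(m["vertical_fov"]/2))
    K=np.array([[f,0,m["cx"]],[0,f,m["cy"]],[0,0,1]])
    p=cv2.undistortPoints(np.array([[px]],float),K,np.array([m["k1"],0,0,0,0.]))[0,0]
    return m["origin"],R.from_euler("xyz",m["attitude"]).as_matrix()@np.r_[p,1]
def plane(n,px,z):
    o,d=ray(n,px); return o+d*(z-o[2])/d[2]
def cross(p1,p2):
    o1,d1=ray("side",p1);o2,d2=ray("top",p2)
    s=np.linalg.lstsq(np.c_[d1,-d2],o2-o1,rcond=None)[0]
    a,b=o1+d1*s[0],o2+d2*s[1]; return (a+b)/2,np.linalg.norm(a-b)
def proj(n,P):
    m=arm.camera_model(n); f=200/np.tan(np.radians(m["vertical_fov"]/2))
    K=np.array([[f,0,m["cx"]],[0,f,m["cy"]],[0,0,1]])
    M=R.from_euler("xyz",m["attitude"]).as_matrix().T
    return cv2.projectPoints(np.array([P],float),cv2.Rodrigues(M)[0],-M@m["origin"],K,np.array([m["k1"],0,0,0,0.]))[0][0,0]
def blobs(mask,off=(0,0),amin=15):
    n,_,s,c=cv2.connectedComponentsWithStats(mask.astype(np.uint8))
    return [(s[i,4],np.round(c[i]+off,1),s[i,:4]+np.r_[off,0,0]) for i in range(1,n) if s[i,4]>=amin]
E
python3 - <<'E'
from h import *
t=cv2.imread("pics/top0.png");s=cv2.imread("pics/side0.png")
for n,I in(("top",t),("side",s)):
    b,g,r=[I[...,i].astype(int) for i in range(3)]
    print(n,"red",blobs((r>130)&(g<60)&(b<60),amin=60))
    print(n,"dark",[x for x in blobs((I.max(2)<55),amin=15) if 200<x[1][0]<380 and 100<x[1][1]<350])
a=cv2.resize(t[185:255,265:370],None,fx=7,fy=7,interpolation=cv2.INTER_CUBIC)[:,:735]
b=cv2.resize(s[155:275,280:400],None,fx=5,fy=5,interpolation=cv2.INTER_CUBIC)
cv2.imwrite("pics/ct.png",a);cv2.imwrite("pics/cs.png",b)
E
```

```text
top red [(np.int32(323), array([244.9, 192. ]), array([230, 177,  30,  31]))]
top dark [(np.int32(198), array([244.3, 191.9]), array([236, 183,  18,  19])), (np.int32(54), array([347.4, 200.8]), array([344, 197,   8,   9])), (np.int32(21), array([350. , 236.5]), array([344, 234,  10,   7]))]
side red [(np.int32(202), array([219.9, 278.7]), array([212, 263,  23,  27])), (np.int32(429), array([223.9, 311.2]), array([208, 293,  30,  36]))]
side dark [(np.int32(164), array([328.6, 173.4]), array([325, 163,   8,  22])), (np.int32(27), array([366.4, 202.4]), array([361, 200,  10,   6])), (np.int32(122), array([210.8, 331.5]), array([204, 325,  15,  14]))]
```

View pics/ct.png

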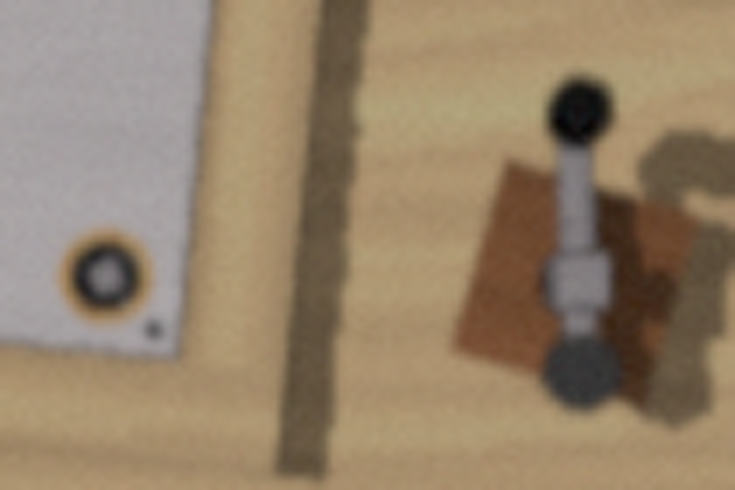

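View pics/cs.png

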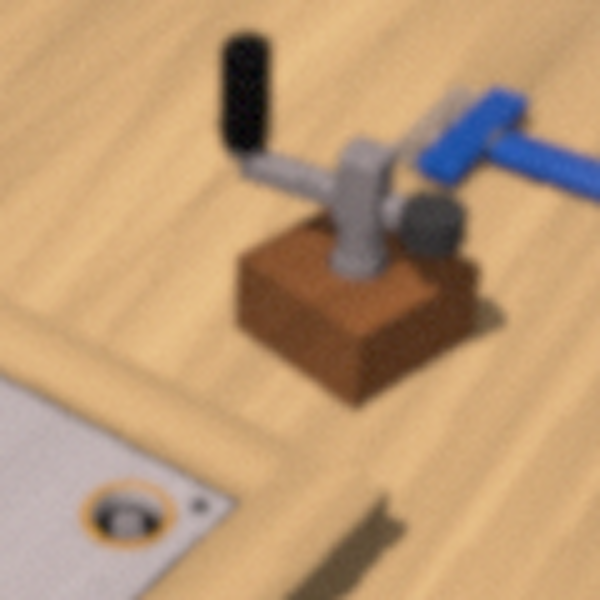

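The top crop puts the crank hub at full-image (347.9,224.6), the grip at (347.4,200.6), the counterweight at (347.7,237.6) and the port at (279.7,223.7). The side crop shows the grip top near (329,163) and the port at about (305,258).

```bash
python3 - <<'E'
from h import *
np.set_printoptions(precision=4,suppress=True)
hub=plane("top",(347.9,224.6),.108);g=plane("top",(347.4,200.6),.146);c=plane("top",(347.7,237.6),.085)
print("hub",hub,"grip",g,np.linalg.norm((g-hub)[:2]),"cw",c,np.linalg.norm((c-hub)[:2]),"yaw",np.degrees(np.arctan2(*(g-hub)[1::-1])),np.degrees(np.arctan2(*(hub-c)[1::-1])))
print("grip x-views",cross((328.6,173.4),(347.4,200.6)))
sx=lambda x,y:(280+(x+.5)/5-.5,155+(y+.5)/5-.5)
print("grip top side",plane("side",sx(247,42),.146),"hub top side",plane("side",sx(369,150),.108))
p=plane("top",(279.7,223.7),.036);print("port top",p,"side",plane("side",sx(128,515),.036), "shaft side", plane("side",sx(126,522),.033))
r=plane("top",(244.9,192),.036);print("ring",r,(r-p)[:2],np.linalg.norm((r-p)[:2]),"yaw",np.degrees(np.arctan2(*(r-p)[1::-1])-np.arctan2(115,85)))
for n,q in(("clip a",(198,214)),("clip b",(228,211)),("stick a",(254,160)),("stick b",(303,173))):
    P=plane("top",q,.05);print(n,P,np.linalg.norm((P-p)[:2]))
t=cv2.imread("pics/top0.png")
a=cv2.resize(t[212:236,268:292],None,fx=22,fy=22,interpolation=cv2.INTER_LANCZOS4)
cv2.imwrite("pics/port.png",cv2.convertScaleAbs(a,alpha=1.3))
E
```

```text
hub [ 0.5452 -0.0886  0.108 ] grip [ 0.6082 -0.0864  0.146 ] 0.06296989290950716 cw [ 0.5093 -0.0886  0.085 ] 0.03592428955656997 yaw 1.993931218835697 0.03606534832600221
grip x-views (array([ 0.6113, -0.0873,  0.1182]), np.float64(0.002262136184513553))
grip top side [ 0.6126 -0.0877  0.146 ] hub top side [ 0.5471 -0.0893  0.108 ]
port top [0.5509 0.1085 0.036 ] side [0.5524 0.1085 0.036 ] shaft side [0.5525 0.1098 0.033 ]
ring [0.6464 0.2128 0.036 ] [0.0954 0.1043] 0.14138834972440004 yaw -5.971674023537963
clip a [0.5815 0.3493 0.05  ] 0.24280345008697596
clip b [0.5894 0.2594 0.05  ] 0.1557432992971347
stick a [0.74   0.1832 0.05  ] 0.20330372278903547
stick b [0.6988 0.0376 0.05  ] 0.1638979779860124
```

View pics/port.png

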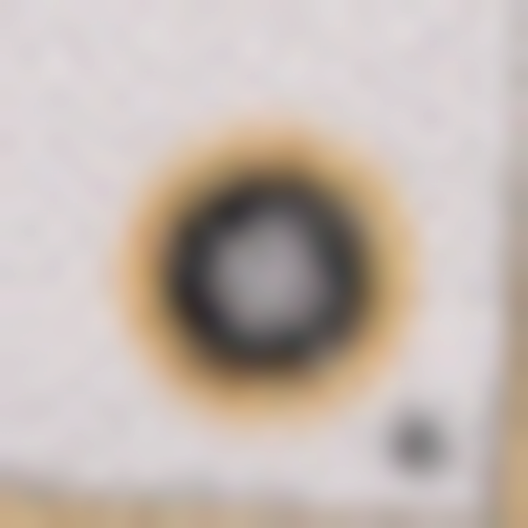

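The port crop shows the brass rim round a square about 4 to 5 px wide. It looks turned, but its angle isn't clear yet. The positions agree across views: hub (0.546,-0.089), arm yaw about 1°, port (0.552,0.109). I'm moving above the crank.

Request:
jog_arm(plan="0.018 0.035 0 0 0 -0.05 1; 0.018 0.035 0 0 0 -0.05 1; 0.018 0.035 0 0 0 -0.05 1; 0.018 0.035 0 0 0 -0.05 1; 0.018 0.035 0 0 0 -0.05 1; 0.018 0.035 0 0 0 -0.05 1; 0.018 0.035 0 0 0 -0.05 1; 0.018 0.035 0 0 0 -0.05 1", grip_force=40)

```text
t: 0.77
eef_pos: [0.4166, -0.329, 0.2303]
ee_rot: [3.133, -0.006, 3.132]
force: [1.9, -0.5, -0.1]
width: 0.0874
```

```bash
python3 - <<'E'
from h import *
np.set_printoptions(precision=3,suppress=True)
for n in("top","side"):
    F=np.mean([arm.grab_frame(n).astype(float) for _ in range(12)],0).mean(2)
    np.save(f"avg_{n}.npy",F)
    u=proj(n,(.5515,.109,.033)); print(n,u)
    c0,r0=int(u[0])-6,int(u[1])-6
    print(c0,r0);print(F[r0:r0+13,c0:c0+13].astype(int))
s=arm.get_state();print(s["t"],s["eef_pos"],s["ee_rot"])
E
```

```text
top [279.655 223.531]
273 217
[[187 187 185 184 182 175 172 170 173 179 183 185 186]
 [185 184 180 174 167 155 148 146 150 160 170 179 182]
 [184 181 170 155 140 121 111 108 114 128 149 164 174]
 [182 172 152 128 103  77  63  66  74  92 122 147 163]
 [179 157 128  93  63  49  59  74  73  68  93 129 154]
 [174 145 108  63  49  72  96 109  98  69  71 108 145]
 [167 139  94  52  67 106 126 132 116  80  57  88 134]
 [165 137  86  44  73 116 136 140 126  90  59  79 125]
 [167 139  90  46  60 103 131 134 119  90  62  78 125]
 [173 146 107  61  45  77 108 107  92  74  66  93 136]
 [178 158 128  87  53  55  71  69  62  71  91 122 150]
 [183 171 148 115  88  69  64  65  74  99 125 146 164]
 [184 180 166 144 127 113 108 110 116 133 150 164 174]]
side [305.433 258.962]
299 252
[[170 162 155 153 157 159 162 167 168 165 166 167 169]
 [154 145 141 145 150 151 157 163 167 167 169 167 164]
 [140 131 128 132 140 141 146 153 157 160 164 167 164]
 [127 116 112 117 123 127 132 136 140 144 152 158 161]
 [113  98  93  96 104 111 115 116 118 122 132 142 150]
 [ 97  77  72  85 105 117 120 118 111 101 102 115 129]
 [ 83  55  57  88 118 131 135 132 117  92  72  79  99]
 [ 78  46  55  93 124 136 138 134 121  90  55  51  79]
 [ 93  59  58  93 121 131 132 130 118  92  59  54  83]
 [119  88  76  97 120 128 128 126 120 103  82  83 107]
 [141 120 106 113 124 128 128 128 127 119 111 119 136]
 [160 149 139 137 138 137 138 138 139 138 139 147 159]
 [176 171 166 161 158 154 154 155 157 158 160 167 173]]
1.9667 [ 0.416 -0.331  0.231] [ 3.133 -0.006  3.135]
```

```bash
python3 - <<'E'
from h import *
from scipy.ndimage import map_coordinates
np.set_printoptions(precision=3,suppress=True)
th=np.radians(np.arange(0,360,5))
for n in("top","side"):
    F=np.load(f"avg_{n}.npy")
    S=lambda P:map_coordinates(F,np.array([proj(n,p)[::-1] for p in P]).T,order=3)
    # centre: bright centroid on the z=.033 plane
    c=np.array([.5515,.109])
    g=np.stack(np.meshgrid(*[np.arange(-.008,.0081,.001)]*2),-1).reshape(-1,2)
    for _ in range(6):
        q=g[np.hypot(*g.T)<.008]; w=np.clip(S(np.c_[c+q,np.full(len(q),.033)])-75,0,None); c=c+(w[:,None]*q).sum(0)/w.sum()
    out=[]
    for r in(.005,.006,.007,.008):
        I=S(np.c_[c[0]+r*np.cos(th),c[1]+r*np.sin(th),np.full(len(th),.033)])
        H=[(I*np.exp(1j*k*th)).mean() for k in(1,2,4)]
        out.append((r,[round(2*abs(h),1) for h in H],round(np.degrees(np.angle(H[2]))/4,1)))
    print(n,"centre",c,*out,sep="\n ")
E
```

```text
top
 centre
 [0.55  0.109]
 (0.005, [np.float64(1.5), np.float64(1.7), np.float64(2.2)], np.float64(-19.6))
 (0.006, [np.float64(0.9), np.float64(2.4), np.float64(3.5)], np.float64(-20.7))
 (0.007, [np.float64(0.7), np.float64(3.0), np.float64(4.7)], np.float64(-21.2))
 (0.008, [np.float64(2.7), np.float64(3.5), np.float64(5.4)], np.float64(-21.0))
side
 centre
 [0.552 0.11 ]
 (0.005, [np.float64(1.7), np.float64(8.8), np.float64(1.9)], np.float64(-10.0))
 (0.006, [np.float64(1.7), np.float64(15.5), np.float64(3.3)], np.float64(-10.7))
 (0.007, [np.float64(4.8), np.float64(23.9), np.float64(5.0)], np.float64(-11.2))
 (0.008, [np.float64(8.0), np.float64(32.4), np.float64(6.3)], np.float64(-12.0))
```

Request:
jog_arm(plan="0.018 0.034 -0.005 0 0 0 1; 0.018 0.034 -0.005 0 0 0 1; 0.018 0.034 -0.005 0 0 0 1; 0.018 0.034 -0.005 0.004 -0.003 0.01 1; 0.018 0.034 -0.005 0.004 -0.003 0.01 1; 0.018 0.034 0 0 0 0.01 1; 0.012 0.020 0 0 0 0 1; 0 0 0 0 0 0 1")

```text
t: 2.63
eef_pos: [0.5396, -0.0985, 0.2052]
ee_rot: [3.126, 0.003, -3.123]
force: [0.5, -0.6, 0.7]
width: 0.0876
```

Request:
jog_arm(plan="0.0065 0.0095 -0.01 -0.016 0.003 0 1; 0 0 -0.03 0 0 0 1; 0 0 -0.025 0 0 0 1; 0 0 -0.008 0 0 0 1; 0 0 0 0 0 0 1")

```text
t: 3.05
eef_pos: [0.5486, -0.086, 0.1318]
ee_rot: [-3.14, 0.004, -3.117]
force: [-0.9, -0.5, 0.6]
width: 0.0876
```

```bash
python3 - <<'E'
from h import *
a=arm.grab_frame("top");b=arm.grab_frame("side")
s=arm.get_state();print(s["eef_pos"],s["ee_rot"],s["q"])
P=np.hstack([cv2.resize(a[180:260,300:380],(400,400),interpolation=cv2.INTER_CUBIC),cv2.resize(b[140:240,300:400],(400,400),interpolation=cv2.INTER_CUBIC)])
cv2.imwrite("pics/grasp.png",P)
E
```

```text
[ 0.54958072 -0.08613507  0.13368919] [-3.14011996  0.00632876 -3.1173544 ] [ 0.19833382  0.2529436  -0.39830584  0.00321676 -0.91357138 -1.74685414]
```

View pics/grasp.png

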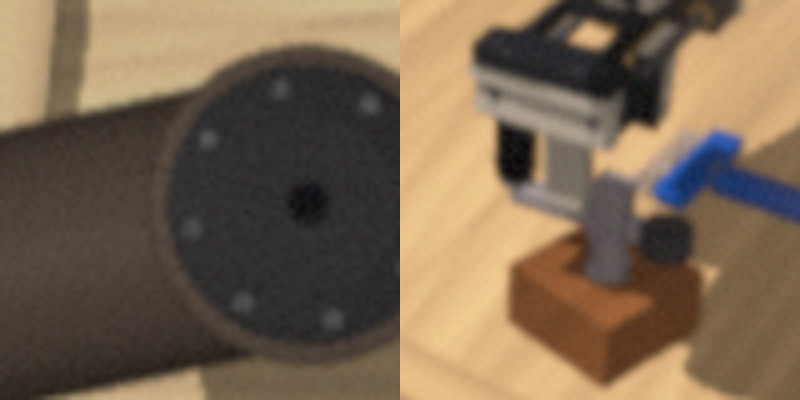

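The top view is blocked by the forearm. In the side view the near finger is above and beside the hub and the grip clears the gripper body, so I'll descend and close.

Request:
jog_arm(plan="-0.003 -0.002 -0.015 0 -0.003 0 1; 0 0 -0.015 0 0 0 1; 0 0 -0.01 0 0 0 1; 0 0 0 0 0 0 1")

```text
t: 3.48
eef_pos: [0.5506, -0.0892, 0.0993]
ee_rot: [-3.14, 0.02, -3.118]
force: [-0.6, 0.1, -0.6]
width: 0.0874
```

Request:
jog_arm(plan="-0.005 0 -0.005 0 0.018 0 1; 0 0 -0.003 0 0 0 1; 0 0 0 0 0 0 1")

```text
t: 3.73
eef_pos: [0.5468, -0.0895, 0.0935]
ee_rot: [-3.141, 0.004, -3.118]
force: [-0.1, 0.6, -0.1]
width: 0.0876
```

Request:
jog_arm(plan="0 0 -0.003 0 0.003 0 -1; 0 0 0 0 0 0 -1; 0 0 0 0 0 0 -1; 0 0 0 0 0 0 -1; 0 0 0 0 0 0 -1; 0 0 0 0 0 0 -1")

```text
t: 4.23
eef_pos: [0.5481, -0.0894, 0.092]
ee_rot: [-3.141, 0.003, -3.118]
force: [0.5, 0.1, 0.4]
width: 0.0533
```

Request:
jog_arm(plan="0 0 0 0 0 0 -1; 0 0 0 0 0 0 -1; 0 0 0 0 0 0 -1; 0 0 0 0 0 0 -1; 0 0 0 0 0 0 -1; 0 0 0 0 0 0 -1; 0 0 0 0 0 0 -1; 0 0 0 0 0 0 -1")

```text
t: 4.9
eef_pos: [0.5482, -0.0893, 0.0922]
ee_rot: [-3.141, 0.003, -3.118]
force: [-0.3, 0.3, -0.3]
width: 0.0219
```

Request:
jog_arm(plan="0 0 0.008 0 0 0 -1; 0 0 0.02 0 0 0 -1; 0 0 0.025 0 0 0 -1; 0 0 0.02 0 0 0 -1; 0 0 0.01 0 0 0 -1; 0 0 0 0 0 0 -1")

```text
t: 5.4
eef_pos: [0.5443, -0.0888, 0.1761]
ee_rot: [3.141, -0.005, -3.119]
force: [0.1, -0.2, -3.4]
width: 0.022
```

```bash
python3 - <<'E'
from h import *
a=arm.grab_frame("side");s=arm.get_state();print(s["eef_pos"],s["ee_rot"],s["force"],s["width"])
p=proj("side",s["eef_pos"]).astype(int);print(p)
cv2.imwrite("pics/lift.png",cv2.resize(a[p[1]-60:p[1]+60,p[0]-60:p[0]+60],(600,600),interpolation=cv2.INTER_CUBIC))
E
```

```text
[ 0.54401575 -0.0888032   0.17516567] [ 3.14076598 -0.00591255 -3.11961279] [ 0.26505095  0.5670453  -4.27399838] 0.022141587652959146
[356 159]
```

View pics/lift.png

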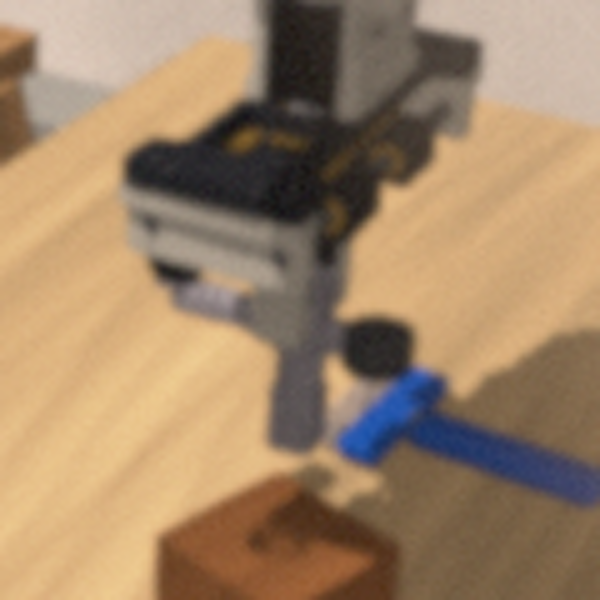

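The crank hangs upright in the gripper with its stem bottom centred near crop (297,440), and the rake and block are undisturbed. Now over to the port, turning to yaw about 26°.

Request:
jog_arm(plan="0.001 0.028 0 0 0 0.062 -1; 0.001 0.028 0 0 0 0.062 -1; 0.001 0.028 0 0 0 0.062 -1; 0.001 0.028 0 0 0 0.062 -1; 0.001 0.028 0 0 0 0.062 -1; 0.001 0.028 0 0 0 0.062 -1; 0.001 0.028 0 0 0 0.062 -1; 0 0 0 0 0 0 -1")

```text
t: 6.12
eef_pos: [0.5433, 0.1123, 0.1652]
ee_rot: [3.139, -0.021, -2.673]
force: [1.7, -0.1, -3.7]
width: 0.0217
```

```bash
python3 - <<'E'
from h import *
u=(296+(297+.5)/5-.5,99+(440+.5)/5-.5)
print("stem then",plane("side",u,.102))
a=arm.grab_frame("side");s=arm.get_state();print(s["t"],s["eef_pos"],s["ee_rot"],s["force"],s["width"])
p=proj("side",s["eef_pos"]).astype(int);print(p)
cv2.imwrite("pics/over.png",cv2.resize(a[p[1]-40:p[1]+80,p[0]-60:p[0]+60],(600,600),interpolation=cv2.INTER_CUBIC))
E
```

```text
stem then [ 0.54390602 -0.09207277  0.102     ]
6.1667 [0.54250544 0.11066321 0.16473217] [ 3.13860057 -0.02311727 -2.67565717] [ 0.34260417 -0.52899094 -5.88649803] 0.02177370558539831
[308 209]
```

View pics/over.png

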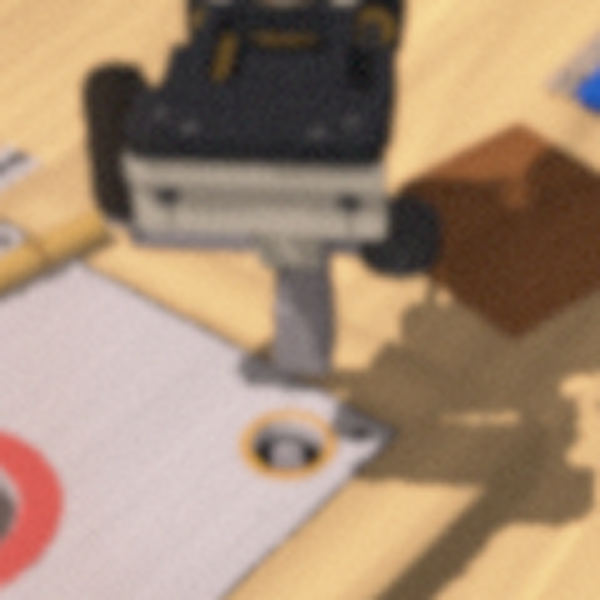

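The stem hangs above and left of the port in this view. The port rim centre is near crop (288,445) and the shaft top near (288,452). Next I correct the tilt and offset and go lower.

Request:
jog_arm(plan="0.009 -0.001 -0.005 0.008 -0.022 0 -1; 0 0 -0.012 0 0 0 -1; 0 0 -0.012 0 0 0 -1; 0 0 -0.01 0 0 0 -1; 0 0 0 0 0 0 -1; 0 0 0 0 0 0 -1")

```text
t: 6.67
eef_pos: [0.5475, 0.107, 0.1185]
ee_rot: [3.141, -0.01, -2.679]
force: [-0.4, 0.1, -3.9]
width: 0.0218
```

```bash
cat >> h.py <<'E'
def st(show=True):
    s=arm.get_state();M=R.from_euler("xyz",s["ee_rot"]).as_matrix();z=M[:,2]
    if show: print("t",round(s["t"],2),"p",s["eef_pos"].round(4),"F",s["force"].round(1),"M",s["moment"].round(2),"w",s["width"].round(4),"crank yaw",round(np.degrees((s["ee_rot"][2]+np.pi)%(2*np.pi)),1),"fix rx,ry",(-z[1]).round(4),z[0].round(4))
    return s
E
python3 - <<'E'
from h import *
st()
E
```

```text
Traceback (most recent call last):
  File "h.py", line 25, in st
    if show: print("t",round(s["t"],2),"p",s["eef_pos"].round(4),"F",s["force"].round(1),"M",s["moment"].round(2),"w",s["width"].round(4),"crank yaw",round(np.degrees((s["ee_rot"][2]+np.pi)%(2*np.pi)),1),"fix rx,ry",(-z[1]).round(4),z[0].round(4))
                                                                                                                      ^^^^^^^^^^^^^^^^
AttributeError: 'float' object has no attribute 'round'
```

Request:
jog_arm(plan="0.0045 0.0025 0 0.0045 -0.009 0 -1; 0 0 0 0 0 0 -1; 0 0 0 0 0 0 -1")

```text
t: 6.92
eef_pos: [0.5525, 0.1089, 0.1187]
ee_rot: [3.141, 0.001, -2.68]
force: [-0.2, 0.0, -4.1]
width: 0.0221
```

```bash
sed -i 's/s\["width"\].round(4)/round(float(s["width"]),4)/' h.py; python3 - <<'E'
from h import *
st()
a=np.mean([arm.grab_frame("side").astype(float) for _ in range(4)],0).astype(np.uint8)
s=st();e=s["eef_pos"]
p=proj("side",(.552,.109,.05)).astype(int);x0,y0=p[0]-24,p[1]-24;print(x0,y0)
P=cv2.resize(a[y0:y0+48,x0:x0+48],(768,768)[:2],interpolation=cv2.INTER_CUBIC)[:600]
for z,c in((.045,(0,255,0)),):
  pass
cv2.imwrite("pics/low.png",P)
print("port rim",(proj("side",(.552,.1085,.036))-[x0,y0]+.5)*16)
E
```

```text
t 6.92 p [0.5525 0.1089 0.1187] F [-0.2  0.  -4.1] M [-0.07  0.   -0.03] w 0.0221 crank yaw 26.5 fix rx,ry -0.0009 0.0004
t 7.12 p [0.5524 0.109  0.1187] F [-0.4  0.2 -3.9] M [0.02 0.01 0.02] w 0.0219 crank yaw 26.5 fix rx,ry -0.0009 0.0005
281 228
port rim [397.52700227 482.91053925]
```

View pics/low.png

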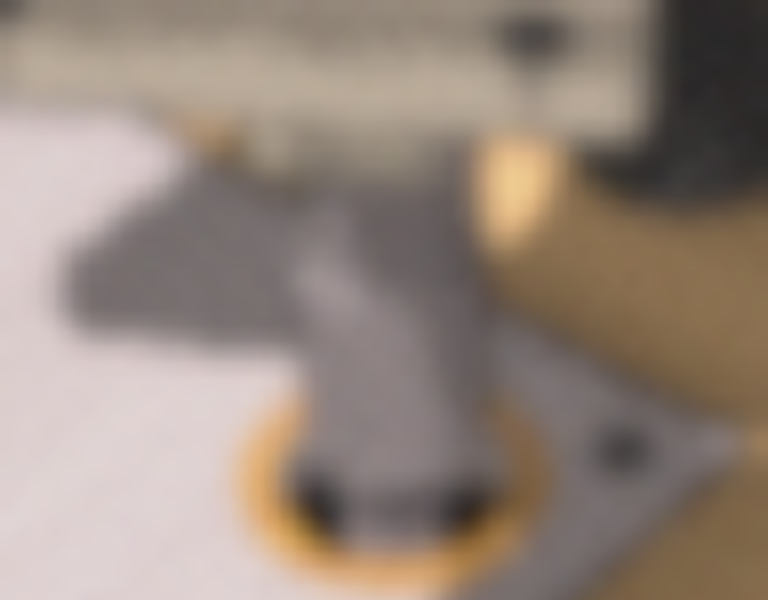

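The stem is centred at column 397 over the rim centre at column 395. The stem's front edge is near row 487 and the rim's bottom near row 585.

```bash
python3 - <<'E'
from h import *
u=lambda x,y:(281+x/16-.5,228+y/16-.5)
print("stem front",plane("side",u(397,488),.0457),"rim front(outer)",plane("side",u(395,585),.036),"rim L,R",plane("side",u(238,476),.036),plane("side",u(552,476),.036))
m=arm.camera_model("side");d=np.array([.552,.109])-m["origin"][:2];print("view dir",d/np.linalg.norm(d))
E
```

```text
stem front [0.54609366 0.11750102 0.0457    ] rim front(outer) [0.54232626 0.12396753 0.036     ] rim L,R [0.5701264  0.11836728 0.036     ] [0.5357826  0.09687943 0.036     ]
view dir [ 0.55500237 -0.83184877]
```

Request:
jog_arm(plan="0 0.0005 -0.004 0 0 0 -1; 0 0 -0.003 0 0 0 -1; 0 0 -0.002 0 0 0 -1; 0 0 -0.002 0 0 0 -1; 0 0 0 0 0 0 -1")

```text
t: 7.53
eef_pos: [0.5524, 0.1098, 0.1071]
ee_rot: [3.141, 0.002, -2.679]
force: [-0.3, -0.2, -5.1]
width: 0.0219
```

```bash
python3 -c "from h import *;st()"
```

```text
t 7.53 p [0.5524 0.1098 0.1071] F [-0.3 -0.2 -5.1] M [-0.02  0.02  0.04] w 0.0219 crank yaw 26.5 fix rx,ry -0.0016 0.0013
```

Request:
jog_arm(plan="0 -0.0005 -0.0015 0 0 0 -1; 0 0 -0.0015 0 0 0 -1; 0 0 0 0 0 0 -1")

```text
t: 7.78
eef_pos: [0.5523, 0.1092, 0.1035]
ee_rot: [3.141, 0.001, -2.679]
force: [-0.1, -0.4, -4.5]
width: 0.0217
```

Request:
jog_arm(plan="0 0 -0.0015 0 0 0 -1; 0 0 -0.0015 0 0 0 -1; 0 0 0 0 0 0 -1")

```text
t: 8.03
eef_pos: [0.5529, 0.1091, 0.1006]
ee_rot: [3.141, 0.002, -2.679]
force: [0.8, -1.2, -5.1]
width: 0.0217
```

```bash
python3 -c "from h import *;st()"
```

```text
t 8.03 p [0.5529 0.1091 0.1006] F [ 0.8 -1.2 -5.1] M [-0.19 -0.17  0.01] w 0.0217 crank yaw 26.5 fix rx,ry -0.0011 0.0018
```

Request:
jog_arm(plan="0 0 -0.0015 0 0 0 -1; 0 0 -0.0015 0 0 0 -1; 0 0 0 0 0 0 -1")

```text
t: 8.28
eef_pos: [0.5529, 0.1091, 0.0974]
ee_rot: [3.141, 0.002, -2.679]
force: [0.9, -0.9, -5.5]
width: 0.0216
```

```bash
python3 -c "from h import *;st()"
```

```text
t 8.28 p [0.5529 0.1091 0.0974] F [ 0.9 -0.9 -5.5] M [-0.11 -0.17  0.02] w 0.0216 crank yaw 26.5 fix rx,ry -0.0011 0.0019
```

Request:
jog_arm(plan="0 0 -0.0025 0 0 0 -1; 0 0 -0.0025 0 0 0 -1; 0 0 -0.0025 0 0 0 -1; 0 0 -0.002 0 0 0 -1; 0 0 0 0 0 0 -1")

```text
t: 8.7
eef_pos: [0.5529, 0.109, 0.0868]
ee_rot: [3.142, 0.002, -2.679]
force: [0.4, -0.0, -3.7]
width: 0.0219
```

```bash
python3 -c "from h import *;st()"
```

```text
t 8.7 p [0.5529 0.109  0.0868] F [ 0.4 -0.  -3.7] M [-0.13 -0.26  0.04] w 0.0219 crank yaw 26.5 fix rx,ry -0.0011 0.002
```

Request:
jog_arm(plan="0 0 -0.002 0 0 0 -1; 0 0 -0.0015 0 0 0 -1; 0 0 -0.001 0 0 0 -1; 0 0 0 0 0 0 -1")

```text
t: 9.03
eef_pos: [0.553, 0.1091, 0.0817]
ee_rot: [3.142, 0.002, -2.679]
force: [0.1, -0.9, -3.9]
width: 0.022
```

Request:
jog_arm(plan="0 0 -0.001 0 0 0 -1; 0 0 -0.001 0 0 0 -1; 0 0 0 0 0 0 -1")

```text
t: 9.28
eef_pos: [0.5531, 0.1091, 0.0813]
ee_rot: [-3.141, 0.002, -2.678]
force: [-1.4, -0.1, -5.3]
width: 0.022
```

```bash
python3 -c "from h import *;st()"
```

```text
t 9.28 p [0.5531 0.1091 0.0813] F [-1.4 -0.1 -5.3] M [-0.23  0.2   0.03] w 0.022 crank yaw 26.6 fix rx,ry -0.0007 0.0023
```

Request:
jog_arm(plan="0 0 -0.0015 0 0 0 -1; 0 0 -0.0015 0 0 0 -1; 0 0 0 0 0 0 -1")

```text
t: 9.53
eef_pos: [0.5531, 0.1092, 0.0813]
ee_rot: [-3.141, 0.003, -2.677]
force: [-0.9, -0.6, -6.1]
width: 0.0217
```

```bash
python3 -c "from h import *;st()"
```

```text
t 9.53 p [0.5531 0.1092 0.0813] F [-0.9 -0.6 -6.1] M [-0.21  0.35  0.01] w 0.0217 crank yaw 26.6 fix rx,ry -0.0007 0.0035
```

The crank is home: TCP z is 0.0813 against the 0.0812 expected, and it stops there. Releasing and going to the grip.

Request:
jog_arm(plan="0 0 0 0 0 0 1; 0 0 0 0 0 0 1; 0 0 0 0 0 0 1; 0 0 0 0 0 0 1; 0 0 0.01 0 0 0 1; 0 0 0.02 0 0 0 1; 0 0 0.03 0 0 0 1; 0 0 0.03 0 0 0 1")

```text
t: 10.2
eef_pos: [0.5519, 0.1085, 0.1706]
ee_rot: [-3.14, -0.003, -2.677]
force: [1.1, 0.5, 0.0]
width: 0.0694
```

Request:
jog_arm(plan="0.015 0.008 0.01 0 0 0 1; 0.025 0.013 0 0 0 0 1; 0.018 0.009 0 0 0 0 1; 0 0 0 0 0 0 1; 0 0 0 0 0 0 1")

```text
t: 10.62
eef_pos: [0.6163, 0.1408, 0.1957]
ee_rot: [-3.139, 0.015, -2.676]
force: [-1.1, 0.1, -0.6]
width: 0.0876
```

```bash
python3 - <<'E'
from h import *
st();a=arm.grab_frame("side");b=arm.grab_frame("top")
cv2.imwrite("pics/home.png",np.hstack([cv2.resize(a[180:300,240:360],(400,400),interpolation=cv2.INTER_CUBIC),cv2.resize(b[150:270,210:330],(400,400),interpolation=cv2.INTER_CUBIC)]))
E
```

```text
t 10.62 p [0.6163 0.1408 0.1957] F [-1.1  0.1 -0.6] M [-0.03  0.12 -0.03] w 0.0876 crank yaw 26.7 fix rx,ry -0.0041 0.0146
```

View pics/home.png

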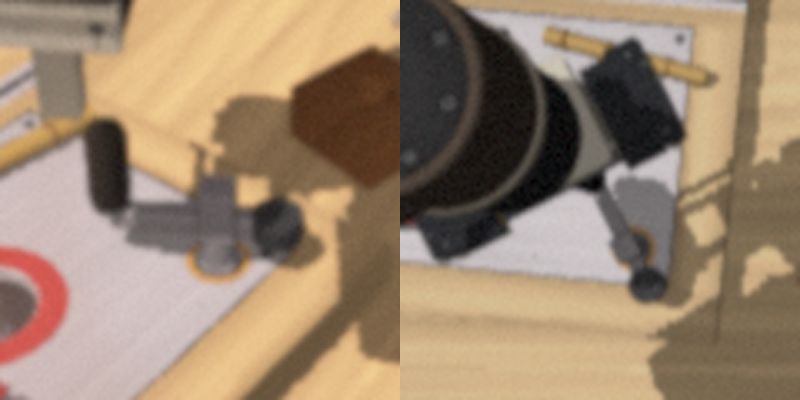

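In both views the crank sits on the port with its arm pointing toward (+x,+y) and the grip upright just below the fingers. The stick and the block are untouched.

Request:
jog_arm(plan="-0.0055 -0.003 -0.01 -0.004 0.0145 0 1; 0 0 -0.01 0 0 0 1; 0 0 0 0 0 0 1; 0 0 0 0 0 0 1", grip_force=30)

```text
t: 11.05
eef_pos: [0.6068, 0.1358, 0.1729]
ee_rot: [3.141, -0.004, -2.676]
force: [-0.0, 0.1, 0.6]
width: 0.0875
```

```bash
python3 -c "from h import *;st()"
```

```text
t 11.05 p [0.6068 0.1358 0.1729] F [-0.   0.1  0.6] M [-0.   -0.03  0.  ] w 0.0875 crank yaw 26.7 fix rx,ry 0.0011 -0.0042
```

Request:
jog_arm(plan="0.003 0.0015 -0.015 0 -0.004 0 1; 0 0 -0.02 0 0 0 1; 0 0 -0.018 0 0 0 1; 0 0 -0.012 0 0 0 1; 0 0 0 0 0 0 1; 0 0 0 0 0 0 1")

```text
t: 11.55
eef_pos: [0.6088, 0.1363, 0.1058]
ee_rot: [-3.14, -0.001, -2.676]
force: [-0.5, -0.1, 1.6]
width: 0.0874
```

```bash
python3 -c "from h import *;st()"
```

```text
t 11.55 p [0.6088 0.1363 0.1058] F [-0.5 -0.1  1.6] M [-0.02 -0.02  0.03] w 0.0874 crank yaw 26.7 fix rx,ry 0.0017 0.0003
```

Request:
jog_arm(plan="0.0015 0.001 -0.003 0 0 0 -1; 0 0 0 0 0 0 -1; 0 0 0 0 0 0 -1; 0 0 0 0 0 0 -1; 0 0 0 0 0 0 -1; 0 0 0 0 0 0 -1; 0 0 0 0 0 0 -1; 0 0 0 0 0 0 -1")

```text
t: 12.22
eef_pos: [0.6124, 0.1382, 0.1071]
ee_rot: [-3.14, 0.006, -2.675]
force: [0.8, -0.5, -0.4]
width: 0.0401
```

Request:
jog_arm(plan="0 0 0 0 0 0 -1; 0 0 0 0 0 0 -1; 0 0 0 0 0 0 -1; 0 0 0 0 0 0 -1; 0 0 0 0 0 0 -1")

```text
t: 12.63
eef_pos: [0.6125, 0.1383, 0.1073]
ee_rot: [-3.14, 0.006, -2.675]
force: [-0.3, 0.5, 0.3]
width: 0.0255
```

```bash
python3 -c "from h import *;st()"
```

```text
t 12.63 p [0.6125 0.1383 0.1073] F [-0.3  0.5  0.3] M [ 0.04  0.07 -0.01] w 0.0255 crank yaw 26.7 fix rx,ry -0.0009 0.0062
```

```bash
cat > w.py <<'E'
import sys,json,os
from h import *
# usage: w.py cx cy step_deg nrows dz
cx,cy,st_,n,dz=map(float,sys.argv[1:6]); c=np.array([cx,cy]); s=st(); e=s["eef_pos"]
L=json.load(open("log.json")) if os.path.exists("log.json") else []
L.append([float(e[0]),float(e[1])]); json.dump(L,open("log.json","w"))
d=e[:2]-c; th=np.arctan2(d[1],d[0]); F=s["force"]
print("angle",np.degrees(th).round(1),"radius",np.hypot(*d).round(4),"F radial",(F[:2]@d/np.hypot(*d)).round(1),"F resisting cw",(F[:2]@np.array([-np.sin(th),np.cos(th)])).round(1))
if len(L)>3:
    A=np.array(L); x=np.linalg.lstsq(np.c_[2*A,np.ones(len(A))],(A**2).sum(1),rcond=None)[0]; print("fit centre",x[:2].round(4),"r",np.sqrt(x[2]+x[:2]@x[:2]).round(4))
p=e[:2]; out=[]
for i in range(1,int(n)+1):
    a=th-np.radians(st_)*i; q=c+.065*np.array([np.cos(a),np.sin(a)]); out.append("%.4f %.4f %.4f 0 0 0 -1"%(*(q-p),dz)); p=q
print("; ".join(out))
E
python3 w.py .5544 .1091 15 4 0
```

```text
t 12.63 p [0.6125 0.1383 0.1073] F [-0.3  0.5  0.3] M [ 0.04  0.07 -0.01] w 0.0255 crank yaw 26.7 fix rx,ry -0.0009 0.0062
angle 26.7 radius 0.065 F radial -0.0 F resisting cw 0.6
0.0056 -0.0160 0.0000 0 0 0 -1; 0.0012 -0.0169 0.0000 0 0 0 -1; -0.0032 -0.0167 0.0000 0 0 0 -1; -0.0074 -0.0153 0.0000 0 0 0 -1
```

Request:
jog_arm(plan="0.0056 -0.016 0 0 0 0 -1; 0.0012 -0.017 0 0 0 0 -1; -0.0032 -0.0167 0 0 0 0 -1; -0.0074 -0.0153 0 0 0 0 -1")

```text
t: 12.97
eef_pos: [0.6111, 0.079, 0.1075]
ee_rot: [3.139, 0.013, -2.671]
force: [1.5, 6.0, -2.4]
width: 0.0255
```

```bash
python3 w.py .5544 .1091 15 8 0
```

```text
t 12.97 p [0.6111 0.079  0.1075] F [ 1.5  6.  -2.4] M [ 2.32 -0.38  0.05] w 0.0255 crank yaw 26.9 fix rx,ry -0.008 0.011
angle -28.0 radius 0.0642 F radial -1.5 F resisting cw 6.0
-0.0091 -0.0142 0.0000 0 0 0 -1; -0.0131 -0.0108 0.0000 0 0 0 -1; -0.0154 -0.0070 0.0000 0 0 0 -1; -0.0167 -0.0028 0.0000 0 0 0 -1; -0.0169 0.0016 0.0000 0 0 0 -1; -0.0159 0.0059 0.0000 0 0 0 -1; -0.0138 0.0099 0.0000 0 0 0 -1; -0.0108 0.0131 0.0000 0 0 0 -1
```

```bash
python3 w.py .5544 .1091 20 8 0 | tail -1
```

```text
-0.0132 -0.0182 0.0000 0 0 0 -1; -0.0191 -0.0120 0.0000 0 0 0 -1; -0.0221 -0.0047 0.0000 0 0 0 -1; -0.0224 0.0031 0.0000 0 0 0 -1; -0.0199 0.0106 0.0000 0 0 0 -1; -0.0151 0.0168 0.0000 0 0 0 -1; -0.0085 0.0209 0.0000 0 0 0 -1; -0.0008 0.0226 0.0000 0 0 0 -1
```

Request:
jog_arm(plan="-0.0132 -0.0182 0 -0.003 0.004 0 -1; -0.0191 -0.012 0 -0.003 0.004 0 -1; -0.0221 -0.0047 0 0 0 0 -1; -0.0224 0.0031 0 0 0 0 -1; -0.02 0.0106 0 0 0 0 -1; -0.015 0.0168 0 0 0 0 -1; -0.0085 0.021 0 0 0 0 -1; -0.001 0.0226 0 0 0 0 -1")

```text
t: 13.63
eef_pos: [0.4887, 0.1103, 0.1073]
ee_rot: [-3.135, 0.009, -2.677]
force: [3.3, -6.8, -4.0]
width: 0.0257
```

```bash
python3 w.py .5544 .1091 20 8 0
```

```text
t 13.63 p [0.4887 0.1103 0.1073] F [ 3.3 -6.8 -4. ] M [-2.71 -1.53  0.02] w 0.0257 crank yaw 26.6 fix rx,ry 0.0021 0.0107
angle 179.0 radius 0.0657 F radial -3.4 F resisting cw 6.7
fit centre [0.5539 0.11  ] r 0.0651
0.0050 0.0221 0.0000 0 0 0 -1; 0.0116 0.0193 0.0000 0 0 0 -1; 0.0176 0.0142 0.0000 0 0 0 -1; 0.0213 0.0073 0.0000 0 0 0 -1; 0.0226 -0.0004 0.0000 0 0 0 -1; 0.0211 -0.0081 0.0000 0 0 0 -1; 0.0170 -0.0148 0.0000 0 0 0 -1; 0.0109 -0.0198 0.0000 0 0 0 -1
```

Request:
jog_arm(plan="0.005 0.0221 -0.0005 0 0.004 0 -1; 0.0116 0.0193 -0.0005 0 0.004 0 -1; 0.0176 0.0142 -0.0005 0 0 0 -1; 0.0213 0.0073 0 0 0 0 -1; 0.0226 -0.0004 0 0 0 0 -1; 0.0211 -0.0081 0 0 0 0 -1; 0.017 -0.0148 0 0 0 0 -1; 0.011 -0.0198 0 0 0 0 -1")

```text
t: 14.3
eef_pos: [0.6121, 0.14, 0.1071]
ee_rot: [3.139, -0.004, -2.668]
force: [-1.4, 5.5, -0.6]
width: 0.0255
```

```bash
python3 w.py .5542 .1095 20 8 0
```

```text
t 14.3 p [0.6121 0.14   0.1071] F [-1.4  5.5 -0.6] M [2.51 0.93 0.01] w 0.0255 crank yaw 27.1 fix rx,ry -0.0001 -0.0046
angle 27.8 radius 0.0655 F radial 1.3 F resisting cw 5.5
fit centre [0.5539 0.1103] r 0.0652
0.0065 -0.0217 0.0000 0 0 0 -1; -0.0009 -0.0226 0.0000 0 0 0 -1; -0.0085 -0.0209 0.0000 0 0 0 -1; -0.0152 -0.0167 0.0000 0 0 0 -1; -0.0200 -0.0105 0.0000 0 0 0 -1; -0.0224 -0.0031 0.0000 0 0 0 -1; -0.0221 0.0048 0.0000 0 0 0 -1; -0.0191 0.0120 0.0000 0 0 0 -1
```

Request:
jog_arm(plan="0.0065 -0.0217 0 0 -0.002 0 -1; -0.0009 -0.0226 0 0 -0.002 0 -1; -0.0085 -0.0209 0 0 0 0 -1; -0.0152 -0.0167 0 0 0 0 -1; -0.02 -0.0105 0 0 0 0 -1; -0.0224 -0.0031 0 0 0 0 -1; -0.0221 0.0048 0 0 0 0 -1; -0.0191 0.012 0 0 0 0 -1")

```text
t: 14.97
eef_pos: [0.5192, 0.0571, 0.1089]
ee_rot: [-3.138, 0.013, -2.669]
force: [2.9, -6.2, -7.0]
width: 0.0255
```

```bash
python3 w.py .5540 .1099 20 8 0
```

```text
t 14.97 p [0.5192 0.0571 0.1089] F [ 2.9 -6.2 -7. ] M [-2.86 -0.94 -0.01] w 0.0255 crank yaw 27.1 fix rx,ry -0.003 0.0136
angle -123.4 radius 0.0632 F radial 3.6 F resisting cw 5.8
fit centre [0.5542 0.1109] r 0.0649
-0.0174 0.0140 0.0000 0 0 0 -1; -0.0101 0.0202 0.0000 0 0 0 -1; -0.0026 0.0224 0.0000 0 0 0 -1; 0.0052 0.0220 0.0000 0 0 0 -1; 0.0124 0.0188 0.0000 0 0 0 -1; 0.0181 0.0135 0.0000 0 0 0 -1; 0.0216 0.0064 0.0000 0 0 0 -1; 0.0225 -0.0013 0.0000 0 0 0 -1
```

Request:
jog_arm(plan="-0.0174 0.014 -0.0015 -0.001 0.006 0 -1; -0.01 0.0202 -0.001 -0.001 0.005 0 -1; -0.0026 0.0224 -0.0005 0 0 0 -1; 0.0052 0.022 -0.0005 0 0 0 -1; 0.0124 0.0188 -0.0005 0 0 0 -1; 0.018 0.0135 -0.0005 0 0 0 -1; 0.0216 0.0064 0 0 0 0 -1; 0.0225 -0.0013 0 0 0 0 -1")

```text
t: 15.63
eef_pos: [0.5603, 0.1744, 0.1078]
ee_rot: [-3.14, -0.002, -2.669]
force: [-4.7, 4.3, -3.4]
width: 0.0252
```

```bash
python3 w.py .5542 .1101 20 8 0
```

```text
t 15.63 p [0.5603 0.1744 0.1078] F [-4.7  4.3 -3.4] M [ 1.92  2.1  -0.06] w 0.0252 crank yaw 27.1 fix rx,ry 0.0023 -0.0006
angle 84.6 radius 0.0646 F radial 3.9 F resisting cw 5.1
fit centre [0.5543 0.1105] r 0.0647
0.0218 -0.0056 0.0000 0 0 0 -1; 0.0184 -0.0131 0.0000 0 0 0 -1; 0.0128 -0.0186 0.0000 0 0 0 -1; 0.0057 -0.0218 0.0000 0 0 0 -1; -0.0021 -0.0225 0.0000 0 0 0 -1; -0.0097 -0.0204 0.0000 0 0 0 -1; -0.0161 -0.0158 0.0000 0 0 0 -1; -0.0205 -0.0094 0.0000 0 0 0 -1
```

Request:
jog_arm(plan="0.0218 -0.0056 -0.0008 0 0 0 -1; 0.0184 -0.0131 -0.0006 0 0 0 -1; 0.0128 -0.0186 -0.0006 0 0 0 -1; 0.0057 -0.0218 -0.0006 0 0 0 -1; -0.0021 -0.0225 -0.0006 0 0 0 -1; -0.0097 -0.0204 -0.0006 0 0.002 0 -1; -0.016 -0.0158 -0.0006 0 0.002 0 -1; -0.0205 -0.0094 -0.0006 0 0.002 0 -1")

```text
t: 16.3
eef_pos: [0.5847, 0.0541, 0.1084]
ee_rot: [3.139, 0.012, -2.66]
force: [10.2, -4.2, -2.6]
width: 0.0254
```

```bash
python3 w.py .5542 .1103 20 8 0
```

```text
t 16.3 p [0.5847 0.0541 0.1084] F [10.2 -4.2 -2.6] M [-2.05 -4.33 -0.04] w 0.0254 crank yaw 27.6 fix rx,ry -0.0076 0.0101
angle -61.5 radius 0.064 F radial 8.5 F resisting cw 7.0
fit centre [0.5542 0.1106] r 0.0647
-0.0209 -0.0081 0.0000 0 0 0 -1; -0.0226 0.0006 0.0000 0 0 0 -1; -0.0210 0.0083 0.0000 0 0 0 -1; -0.0169 0.0150 0.0000 0 0 0 -1; -0.0108 0.0198 0.0000 0 0 0 -1; -0.0033 0.0223 0.0000 0 0 0 -1; 0.0045 0.0221 0.0000 0 0 0 -1; 0.0118 0.0192 0.0000 0 0 0 -1
```

Request:
jog_arm(plan="0 0 -0.001 -0.004 0.005 0 -1; 0 0 -0.001 -0.004 0.005 0 -1")

```text
t: 16.47
eef_pos: [0.5835, 0.0521, 0.1077]
ee_rot: [-3.141, 0.003, -2.662]
force: [1.0, 3.3, -0.4]
width: 0.0256
```

```bash
python3 w.py .5543 .1105 15 8 0
```

```text
t 16.47 p [0.5835 0.0521 0.1077] F [ 1.   3.3 -0.4] M [ 1.24 -0.57  0.03] w 0.0256 crank yaw 27.5 fix rx,ry -0.0011 0.0031
angle -63.4 radius 0.0653 F radial -2.5 F resisting cw 2.4
fit centre [0.5543 0.1105] r 0.0647
-0.0162 -0.0053 0.0000 0 0 0 -1; -0.0169 -0.0012 0.0000 0 0 0 -1; -0.0167 0.0032 0.0000 0 0 0 -1; -0.0153 0.0074 0.0000 0 0 0 -1; -0.0128 0.0111 0.0000 0 0 0 -1; -0.0095 0.0141 0.0000 0 0 0 -1; -0.0055 0.0160 0.0000 0 0 0 -1; -0.0012 0.0169 0.0000 0 0 0 -1
```

Request:
jog_arm(plan="-0.0162 -0.0053 -0.0006 0 0.002 0 -1; -0.017 -0.0012 -0.0006 0 0 0 -1; -0.0167 0.0032 -0.0006 0 0 0 -1; -0.0153 0.0074 -0.0006 0 0 0 -1; -0.0128 0.0111 -0.0006 0 0 0 -1; -0.0095 0.0141 -0.0006 0 0 0 -1; -0.0055 0.016 -0.0006 0 0 0 -1; -0.0012 0.017 -0.0006 0 0 0 -1")

```text
t: 17.13
eef_pos: [0.4896, 0.102, 0.1073]
ee_rot: [-3.12, -0.013, -2.66]
force: [-7.3, -6.9, 13.4]
width: 0.0255
```

```bash
python3 w.py .5543 .1105 15 8 0
```

```text
t 17.13 p [0.4896 0.102  0.1073] F [-7.3 -6.9 13.4] M [-2.55  2.64 -0.07] w 0.0255 crank yaw 27.6 fix rx,ry 0.025 -0.002
angle -172.5 radius 0.0653 F radial 8.2 F resisting cw 5.9
fit centre [0.5542 0.1105] r 0.0648
0.0003 0.0170 0.0000 0 0 0 -1; 0.0044 0.0164 0.0000 0 0 0 -1; 0.0085 0.0147 0.0000 0 0 0 -1; 0.0120 0.0120 0.0000 0 0 0 -1; 0.0147 0.0085 0.0000 0 0 0 -1; 0.0164 0.0044 0.0000 0 0 0 -1; 0.0170 0.0000 0.0000 0 0 0 -1; 0.0164 -0.0044 0.0000 0 0 0 -1
```

Request:
jog_arm(plan="0.0003 0.017 0 0.008 0 0 -1; 0.0044 0.0164 -0.0003 0.008 0 0 -1; 0.0085 0.0147 -0.0003 0.004 0 0 -1; 0.012 0.012 -0.0003 0 0 0 -1; 0.0147 0.0085 -0.0003 0 0 0 -1; 0.0164 0.0044 -0.0003 0 0 0 -1; 0.017 0 -0.0003 0 0 0 -1; 0.0164 -0.0044 -0.0003 0 0 0 -1")

```text
t: 17.8
eef_pos: [0.5741, 0.1737, 0.1061]
ee_rot: [-3.133, -0.025, -2.651]
force: [-6.0, 2.1, 4.3]
width: 0.0256
```

```bash
python3 w.py .5543 .1105 12 6 0
```

```text
t 17.8 p [0.5741 0.1737 0.1061] F [-6.   2.1  4.3] M [ 0.81  2.14 -0.1 ] w 0.0256 crank yaw 28.1 fix rx,ry 0.0191 -0.0178
angle 72.6 radius 0.0662 F radial 0.2 F resisting cw 6.3
fit centre [0.5542 0.1108] r 0.065
0.0121 -0.0065 0.0000 0 0 0 -1; 0.0111 -0.0079 0.0000 0 0 0 -1; 0.0092 -0.0100 0.0000 0 0 0 -1; 0.0069 -0.0117 0.0000 0 0 0 -1; 0.0043 -0.0129 0.0000 0 0 0 -1; 0.0016 -0.0135 0.0000 0 0 0 -1
```

Request:
jog_arm(plan="0.0121 -0.0065 0 0.006 -0.006 0 -1; 0.0111 -0.0079 0 0.006 -0.006 0 -1; 0.0092 -0.01 0 0.006 -0.004 0 -1; 0.007 -0.0117 0 0 0 0 -1; 0.0043 -0.013 0 0 0 0 -1; 0.0016 -0.0135 0 0 0 0 -1")

```text
t: 18.3
eef_pos: [0.621, 0.1152, 0.1058]
ee_rot: [3.138, -0.01, -2.646]
force: [-5.1, 5.0, 5.1]
width: 0.0253
```

```bash
python3 w.py .5543 .1107 12 6 0
```

```text
t 18.3 p [0.621  0.1152 0.1058] F [-5.1  5.   5.1] M [ 2.27  1.83 -0.03] w 0.0253 crank yaw 28.4 fix rx,ry 0.0013 -0.0101
angle 3.8 radius 0.0669 F radial -4.7 F resisting cw 5.4
fit centre [0.5544 0.1108] r 0.0651
-0.0024 -0.0137 0.0000 0 0 0 -1; -0.0033 -0.0132 0.0000 0 0 0 -1; -0.0060 -0.0122 0.0000 0 0 0 -1; -0.0084 -0.0107 0.0000 0 0 0 -1; -0.0104 -0.0087 0.0000 0 0 0 -1; -0.0120 -0.0063 0.0000 0 0 0 -1
```

Request:
jog_arm(plan="-0.0024 -0.0137 0 0 -0.004 0 -1; -0.0033 -0.0132 0 0 -0.004 0 -1; -0.006 -0.0122 0 0 0 0 -1; -0.0084 -0.0107 0 0 0 0 -1; -0.0104 -0.0087 0 0 0 0 -1")

```text
t: 18.72
eef_pos: [0.5973, 0.0615, 0.1076]
ee_rot: [3.139, 0.011, -2.644]
force: [5.0, 3.0, -1.7]
width: 0.0254
```

```bash
python3 w.py .5543 .1107 12 5 0
```

```text
t 18.72 p [0.5973 0.0615 0.1076] F [ 5.   3.  -1.7] M [ 1.17 -2.06 -0.04] w 0.0254 crank yaw 28.5 fix rx,ry -0.0071 0.0084
angle -48.8 radius 0.0653 F radial 1.0 F resisting cw 5.7
fit centre [0.5544 0.1108] r 0.0651
-0.0113 -0.0076 0.0000 0 0 0 -1; -0.0125 -0.0054 0.0000 0 0 0 -1; -0.0133 -0.0026 0.0000 0 0 0 -1; -0.0136 0.0002 0.0000 0 0 0 -1; -0.0133 0.0030 0.0000 0 0 0 -1
```

Request:
jog_arm(plan="-0.0113 -0.0076 -0.0008 -0.003 0.004 0 -1; -0.0125 -0.0054 -0.0008 -0.003 0.004 0 -1; -0.0133 -0.0026 -0.0005 0 0 0 -1; -0.0136 0.0002 -0.0005 0 0 0 -1; -0.0133 0.003 -0.0005 0 0 0 -1")

```text
t: 19.13
eef_pos: [0.5416, 0.0472, 0.1083]
ee_rot: [-3.132, 0.016, -2.64]
force: [6.2, -8.9, -1.8]
width: 0.0255
```

```bash
python3 w.py .5543 .1107 12 5 0
```

```text
t 19.13 p [0.5416 0.0472 0.1083] F [ 6.2 -8.9 -1.8] M [-3.57 -2.55  0.02] w 0.0255 crank yaw 28.8 fix rx,ry 0.0004 0.0187
angle -101.3 radius 0.0647 F radial 7.5 F resisting cw 7.9
fit centre [0.5545 0.1108] r 0.0651
-0.0130 0.0038 0.0000 0 0 0 -1; -0.0118 0.0067 0.0000 0 0 0 -1; -0.0102 0.0090 0.0000 0 0 0 -1; -0.0081 0.0109 0.0000 0 0 0 -1; -0.0057 0.0123 0.0000 0 0 0 -1
```

Request:
jog_arm(plan="-0.013 0.0038 -0.0012 0 0.007 0 -1; -0.0118 0.0067 -0.001 0 0.007 0 -1; -0.0102 0.009 -0.0008 0 0.004 0 -1; -0.0081 0.0109 -0.0005 0 0 0 -1")

```text
t: 19.47
eef_pos: [0.5013, 0.0726, 0.1079]
ee_rot: [-3.129, 0.003, -2.636]
force: [6.0, -9.7, -0.9]
width: 0.0255
```

```bash
python3 w.py .5543 .1107 12 5 0
```

```text
t 19.47 p [0.5013 0.0726 0.1079] F [ 6.  -9.7 -0.9] M [-3.94 -2.61  0.01] w 0.0255 crank yaw 29.0 fix rx,ry 0.0092 0.0089
angle -144.3 radius 0.0653 F radial 0.8 F resisting cw 11.4
fit centre [0.5544 0.1108] r 0.0651
-0.0065 0.0120 0.0000 0 0 0 -1; -0.0041 0.0129 0.0000 0 0 0 -1; -0.0014 0.0135 0.0000 0 0 0 -1; 0.0015 0.0135 0.0000 0 0 0 -1; 0.0043 0.0129 0.0000 0 0 0 -1
```

Resistance climbed from about 6 N to 7.9 N to 11.4 N over the last 95°, at 3.35 to 3.5 turns. That fits the stop. I'll hold here and check.

Request:
jog_arm(plan="0 0 0 0 0 0 -1; 0 0 -0.0005 0.004 0.004 0 -1; 0 0 0 0 0 0 -1")

```text
t: 19.72
eef_pos: [0.5013, 0.0722, 0.1078]
ee_rot: [-3.132, 0.001, -2.632]
force: [2.6, -3.0, -0.2]
width: 0.0257
```

```bash
python3 - <<'E'
from h import *
st();a=arm.grab_frame("side");s=st();print(s["joint_efforts"].round(2))
cv2.imwrite("pics/stop.png",cv2.resize(a[180:320,200:360],(800,700),interpolation=cv2.INTER_CUBIC)[:600])
E
python3 w.py .5543 .1107 6 3 0
```

```text
t 19.72 p [0.5013 0.0722 0.1078] F [ 2.6 -3.  -0.2] M [-1.06 -1.16 -0.04] w 0.0257 crank yaw 29.2 fix rx,ry 0.0074 0.0057
t 19.77 p [0.5014 0.0721 0.1077] F [ 2.  -2.6  0.3] M [-1.2  -1.01 -0.01] w 0.0253 crank yaw 29.2 fix rx,ry 0.0075 0.0057
[ 1.810e+00 -3.960e+01  2.225e+01  4.060e+00 -3.400e-01  3.000e-02]
t 19.77 p [0.5014 0.0721 0.1077] F [ 2.  -2.6  0.3] M [-1.2  -1.01 -0.01] w 0.0253 crank yaw 29.2 fix rx,ry 0.0075 0.0057
angle -143.9 radius 0.0655 F radial -0.1 F resisting cw 3.3
fit centre [0.5543 0.1108] r 0.0651
-0.0033 0.0060 0.0000 0 0 0 -1; -0.0031 0.0061 0.0000 0 0 0 -1; -0.0024 0.0063 0.0000 0 0 0 -1
```

View pics/stop.png

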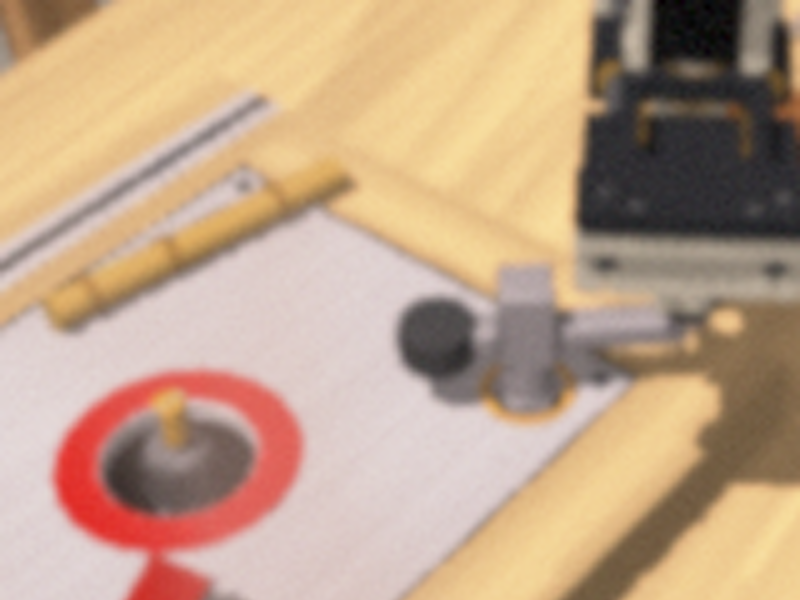

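The view shows the crank still down on the port. The bit top is near crop (170,393) and the ring centre near (178,460). The stick and clip are undisturbed.

```bash
python3 - <<'E'
from h import *
def zat(u,xy):
    o,d=ray("side",u);n=d[:2]@(np.array(xy)-o[:2])/(d[:2]@d[:2]);p=o+n*d;return p
u=lambda x,y:(200+x/5-.5,180+y/5-.5)
r=plane("side",u(178,460),.036);print("ring",r)
for y in(390,395,400):print(y,zat(u(170,y),r[:2]))
s=cv2.imread("pics/side0.png")
for z in(.036,.040,.060,.064,.068,.072,.076):print(z,proj("side",(r[0],r[1],z)))
cv2.imwrite("pics/x.png",s)
b,g,rr=[s[255:285,222:252,i].astype(int) for i in range(3)]
print((rr-b)[:, 6:22:1])
E
```

```text
ring [0.64858738 0.21520729 0.036     ]
390 [0.64746567 0.21393258 0.07409055]
395 [0.64768322 0.21417853 0.07150586]
400 [0.64790152 0.21442595 0.06891066]
0.036 [235.1 271.5]
0.04 [234.84518454 270.089529  ]
0.06 [233.54913174 262.89286498]
0.064 [233.28545375 261.42406736]
0.068 [233.02026224 259.9452431 ]
0.072 [232.75354666 258.4563026 ]
0.076 [232.48529641 256.95715534]
[[ 53  67  78  90 101 108 111 112 113 114 118 119 116 112 107 104]
 [ 96 109 113 119 122 129 125 124 124 127 131 125 123 120 121 116]
 [125 128 128 126 128 129 129 126 124 125 127 127 127 121 118 117]
 [132 136 135 126 126 129 125 120 115 117 114 115 116 116 115 116]
 [136 136 125 117 112 107 102  93  83  81  80  81  84  93  98 103]
 [127 118 104  87  75  67  63  53  45  41  39  42  50  53  59  68]
 [ 94  81  64  46  39  32  29  26  23  21  22  24  28  31  31  37]
 [ 55  41  33  25  20  19  18  18  20  19  20  18  21  19  22  23]
 [ 28  22  20  19  18  16  18  17  20  20  19  19  19  21  19  19]
 [ 16  15  16  18  18  17  19  17  19  19  19  19  19  19  18  18]
 [ 15  16  15  18  18  19  19  20  21  20  21  22  
[... 589 characters left out ...]
  66  54  39  25  22  23  25]
 [ 18  15  15  15  19  33  63  85  85  71  55  40  30  23  21  20]
 [ 14  13  14  16  17  30  54  82  81  74  57  40  26  20  23  22]
 [ 15  12  12  13  16  25  47  74  83  69  53  39  27  22  19  19]
 [ 13  18  15  15  16  22  39  57  64  59  45  30  20  21  22  22]
 [ 13  15  14  14  17  21  28  36  40  38  29  22  19  19  25  31]
 [ 17  13  13  13  14  15  18  20  24  21  20  21  26  28  42  58]
 [ 33  29  19  15  15  17  16  18  21  26  29  33  39  52  69  88]
 [ 71  55  41  37  30  31  33  37  40  49  56  64  72  86  94 106]
 [110  98  89  81  75  72  71  76  82  89  97  98 105 107 111 117]
 [137 134 128 124 120 117 114 116 119 122 120 116 118 115 118 118]]
```

Request:
jog_arm(plan="-0.0025 0.0045 -0.0003 0.003 0.003 0 -1; -0.0025 0.0045 -0.0003 0 0 0 -1")

```text
t: 19.93
eef_pos: [0.4975, 0.0783, 0.1077]
ee_rot: [-3.133, -0.002, -2.633]
force: [5.9, -10.0, 1.9]
width: 0.0255
```

```bash
python3 w.py .5543 .1107 6 3 0
```

```text
t 19.93 p [0.4975 0.0783 0.1077] F [  5.9 -10.    1.9] M [-4.19 -2.38  0.05] w 0.0255 crank yaw 29.2 fix rx,ry 0.0085 0.0023
angle -150.3 radius 0.0654 F radial -0.1 F resisting cw 11.6
fit centre [0.5543 0.1108] r 0.0651
-0.0027 0.0063 0.0000 0 0 0 -1; -0.0024 0.0064 0.0000 0 0 0 -1; -0.0017 0.0066 0.0000 0 0 0 -1
```

Firm: 11.6 N at a slow creep, about 0.4 N m over running torque and under the forced limit. I'll relax, seat the crank down lightly, release and retreat.

Request:
jog_arm(plan="0 0 -0.001 0.004 0 0 -1; 0 0 -0.001 0 0 0 -1; 0 0 0 0 0 0 -1")

```text
t: 20.18
eef_pos: [0.4987, 0.0757, 0.1076]
ee_rot: [-3.133, -0.002, -2.632]
force: [4.2, -1.8, 0.4]
width: 0.0257
```

Request:
jog_arm(plan="0 0 0 0 0 0 1; 0 0 0 0 0 0 1; 0 0 0 0 0 0 1; 0 0 0 0 0 0 1; 0 0 0 0 0 0 1; 0 0 0 0 0 0 1; 0 0 0 0 0 0 1; 0 0 0 0 0 0 1")

```text
t: 20.85
eef_pos: [0.4985, 0.0747, 0.1069]
ee_rot: [-3.134, -0.005, -2.634]
force: [1.9, -1.0, 0.7]
width: 0.0732
```

Request:
jog_arm(plan="0 0 0.01 0 0 0 1; 0 0 0.02 0 0 0 1; 0 0 0.03 0 0 0 1; 0 0 0.03 0 0 0 1; 0 -0.02 0.02 0 0 0 1; 0 -0.04 0 0 0 0 1; 0 -0.04 0 0 0 0 1; 0 0 0 0 0 0 1")

```text
t: 21.52
eef_pos: [0.4944, -0.0265, 0.225]
ee_rot: [-3.136, -0.009, -2.629]
force: [-0.1, 0.4, 0.2]
width: 0.0878
```

```bash
python3 - <<'E'
from h import *
st();a=arm.grab_frame("side");b=arm.grab_frame("top")
cv2.imwrite("pics/fin.png",np.hstack([cv2.resize(a[200:290,255:345],(400,400),interpolation=cv2.INTER_CUBIC),cv2.resize(b[130:270,190:330],(400,400),interpolation=cv2.INTER_CUBIC)]))
# expected hub top centre if home (z .097) and 3 mm high
for z in(.097,.100):print(z,(proj("side",(.552,.109,z))-[255,200]+.5)*400/90)
print("grip top home",[(proj("side",(.552+.065*np.cos(t),.109+.065*np.sin(t),z))-[255,200]+.5)*400/90 for t in[np.radians(-150)] for z in(.135,.138)])
E
```

```text
t 21.52 p [ 0.4944 -0.0265  0.225 ] F [-0.1  0.4  0.2] M [0.11 0.04 0.04] w 0.0878 crank yaw 29.4 fix rx,ry 0.0087 -0.0049
0.097 [223.77961333 159.90574715]
0.1 [223.69727536 154.76146558]
grip top home [array([374.58352469,  96.27903702]), array([374.87701906,  90.80278688])]
```

View pics/fin.png

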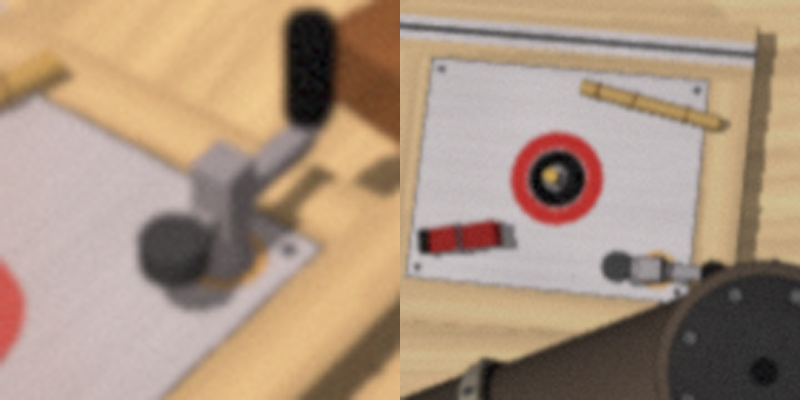

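The crank sits on the port and the bit is raised, with the stick and clip untouched. But the arm now points roughly to -y, where I let go of it at about -150°, so I need the actual angle.

```bash
python3 - <<'E'
from h import *
T=lambda x,y:(190+(x-400+.5)*.35-.5,130+(y+.5)*.35-.5)
S=lambda x,y:(255+(x+.5)*.225-.5,200+(y+.5)*.225-.5)
h=plane("top",T(650,268),.097);c=plane("top",T(617,267),.076)
print("top hub,cw",h,c,np.degrees(np.arctan2(*(h-c)[1::-1])))
for z in(.135,.138):
    g=plane("side",S(311,22),z);d=g[:2]-[.552,.109];print("side grip top",g,np.hypot(*d),np.degrees(np.arctan2(d[1],d[0])))
for z in(.097,.1):print("side hub",plane("side",S(222,157),z))
a=arm.grab_frame("side");b=arm.grab_frame("top");st()
m=a[195:245,300:350].max(2)<45;print(blobs(m,(300,195)))
E
```

```text
top hub,cw [0.55060162 0.10728535 0.097     ] [0.55229303 0.14329895 0.076     ] -92.68896412423818
side grip top [0.54567484 0.04509014 0.135     ] 0.0642220982423979 -95.65215873884273
side grip top [0.54364875 0.04862422 0.138     ] 0.06095062184383087 -97.8752524915375
side hub [0.55336001 0.10795041 0.097     ]
side hub [0.55144612 0.11081281 0.1       ]
t 21.72 p [ 0.4947 -0.0224  0.2237] F [0.9 1.4 0.3] M [ 0.08 -0.02  0.  ] w 0.0875 crank yaw 29.5 fix rx,ry 0.0085 -0.0059
[(np.int32(219), array([324.4, 215. ]), array([320, 203,  10,  25]))]
```

The crank sprang back about 53° on release, to about -95°, so I had left more on the stop than the lift's friction holds. It may still be bearing there, but that isn't certain. I'll re-grip and bring it to a moderate bearing that stays, about 0.15 to 0.2 N m over running.

Request:
jog_arm(plan="0.017 0.022 -0.005 0.004 -0.003 0 1; 0.018 0.023 -0.005 0.004 -0.003 0 1; 0.015 0.02 -0.005 0 0 0 1; 0 0 0 0 0 0 1; 0 0 0 0 0 0 1")

```text
t: 22.13
eef_pos: [0.545, 0.0509, 0.2075]
ee_rot: [3.14, -0.002, -2.622]
force: [-1.3, -0.1, -0.0]
width: 0.088
```

```bash
python3 -c "from h import *;st()"
```

```text
t 22.13 p [0.545  0.0509 0.2075] F [-1.3 -0.1 -0. ] M [-0.03  0.12 -0.01] w 0.088 crank yaw 29.8 fix rx,ry -0.0004 -0.002
```

Request:
jog_arm(plan="0.002 -0.0055 -0.01 0 -0.002 0 1; 0 0 -0.025 0 0 0 1; 0 0 -0.025 0 0 0 1; 0 0 -0.018 0 0 0 1; 0 0 -0.012 0 0 0 1; 0 0 0 0 0 0 1; 0 0 0 0 0 0 1")

```text
t: 22.72
eef_pos: [0.5437, 0.0456, 0.111]
ee_rot: [3.141, -0.001, -2.616]
force: [0.0, -0.1, 0.3]
width: 0.0878
```

```bash
python3 -c "from h import *;st()"
```

```text
t 22.72 p [0.5437 0.0456 0.111 ] F [ 0.  -0.1  0.3] M [ 0.03 -0.03 -0.01] w 0.0878 crank yaw 30.1 fix rx,ry -0.0001 -0.0017
```

Request:
jog_arm(plan="0.003 -0.001 -0.003 0 -0.002 0 1; 0 0 -0.001 0 0 0 -1; 0 0 0 0 0 0 -1; 0 0 0 0 0 0 -1; 0 0 0 0 0 0 -1; 0 0 0 0 0 0 -1; 0 0 0 0 0 0 -1; 0 0 0 0 0 0 -1")

```text
t: 23.38
eef_pos: [0.5488, 0.0447, 0.1107]
ee_rot: [-3.14, 0.007, -2.616]
force: [0.1, -0.7, 0.1]
width: 0.0465
```

Request:
jog_arm(plan="0 0 0 0 0 0 -1; 0 0 0 0 0 0 -1; 0 0 0 0 0 0 -1; 0 0 0 0 0 0 -1; 0 0 0 0 0 0 -1; 0 0 0 0 0 0 -1")

```text
t: 23.88
eef_pos: [0.549, 0.0449, 0.1111]
ee_rot: [-3.14, 0.008, -2.615]
force: [-0.6, -0.1, 0.6]
width: 0.0256
```

```bash
mv log.json old.json; python3 w.py .5543 .1105 5 5 0
```

```text
t 23.88 p [0.549  0.0449 0.1111] F [-0.6 -0.1  0.6] M [0.07 0.09 0.02] w 0.0256 crank yaw 30.1 fix rx,ry -0.0027 0.0072
angle -94.6 radius 0.0658 F radial 0.1 F resisting cw -0.6
-0.0056 0.0015 0.0000 0 0 0 -1; -0.0055 0.0012 0.0000 0 0 0 -1; -0.0054 0.0017 0.0000 0 0 0 -1; -0.0053 0.0021 0.0000 0 0 0 -1; -0.0050 0.0026 0.0000 0 0 0 -1
```

Request:
jog_arm(plan="-0.0058 0.0008 -0.0003 -0.001 0.003 0 -1; -0.0057 0.0013 -0.0003 -0.001 0.003 0 -1")

```text
t: 24.05
eef_pos: [0.5402, 0.0469, 0.1115]
ee_rot: [-3.139, 0.005, -2.614]
force: [5.9, -3.9, -1.5]
width: 0.0253
```

```bash
python3 w.py .5543 .1105 5 3 0
```

```text
t 24.05 p [0.5402 0.0469 0.1115] F [ 5.9 -3.9 -1.5] M [-2.   -2.79 -0.01] w 0.0253 crank yaw 30.2 fix rx,ry -0.0002 0.0062
angle -102.5 radius 0.0652 F radial 2.5 F resisting cw 6.6
-0.0054 0.0016 0.0000 0 0 0 -1; -0.0053 0.0019 0.0000 0 0 0 -1; -0.0051 0.0024 0.0000 0 0 0 -1
```

Request:
jog_arm(plan="-0.0055 0.0018 -0.0005 0 0.003 0 -1; -0.0055 0.002 -0.0005 0 0.003 0 -1")

```text
t: 24.22
eef_pos: [0.5315, 0.0498, 0.1119]
ee_rot: [-3.137, 0.004, -2.613]
force: [6.0, -6.0, -1.6]
width: 0.0258
```

```bash
python3 w.py .5543 .1105 5 3 0
```

```text
t 24.22 p [0.5315 0.0498 0.1119] F [ 6.  -6.  -1.6] M [-2.53 -2.73 -0.01] w 0.0258 crank yaw 30.3 fix rx,ry 0.0015 0.0057
angle -110.6 radius 0.0648 F radial 3.5 F resisting cw 7.7
-0.0053 0.0021 0.0000 0 0 0 -1; -0.0050 0.0027 0.0000 0 0 0 -1; -0.0048 0.0031 0.0000 0 0 0 -1
```

Resistance is rising again: 6.6 N, then 7.7 N. One small step more, then relax slowly and release.

Request:
jog_arm(plan="-0.004 0.0018 -0.0008 0 0.003 0 -1")

```text
t: 24.3
eef_pos: [0.5283, 0.051, 0.1117]
ee_rot: [-3.137, 0.003, -2.612]
force: [6.0, -7.0, 0.4]
width: 0.0252
```

```bash
python3 w.py .5543 .1105 5 1 0
```

```text
t 24.3 p [0.5283 0.051  0.1117] F [ 6.  -7.   0.4] M [-2.99 -2.48 -0.01] w 0.0252 crank yaw 30.3 fix rx,ry 0.0026 0.0051
angle -113.6 radius 0.0649 F radial 4.0 F resisting cw 8.3
fit centre [0.5667 0.1424] r 0.0991
-0.0051 0.0024 0.0000 0 0 0 -1
```

Request:
jog_arm(plan="0 0 -0.001 0 0 0 -1; 0 0 0 0 0 0 -1; 0 0 0 0 0 0 -1; 0 0 0 0 0 0 -1")

```text
t: 24.63
eef_pos: [0.5289, 0.0505, 0.1116]
ee_rot: [-3.134, 0.006, -2.611]
force: [2.7, -2.1, -2.2]
width: 0.0252
```

```bash
python3 w.py .5543 .1105 5 1 0
```

```text
t 24.63 p [0.5289 0.0505 0.1116] F [ 2.7 -2.1 -2.2] M [-0.79 -1.21  0.01] w 0.0252 crank yaw 30.4 fix rx,ry 0.0035 0.009
angle -112.9 radius 0.0652 F radial 0.9 F resisting cw 3.3
fit centre [0.5627 0.131 ] r 0.0871
-0.0051 0.0026 0.0000 0 0 0 -1
```

Request:
jog_arm(plan="0 0 -0.0015 0 0 0 -1; 0 0 -0.001 0 0 0 -1; 0 0 0 0 0 0 0.2; 0 0 0 0 0 0 0.2; 0 0 0 0 0 0 1; 0 0 0 0 0 0 1; 0 0 0 0 0 0 1; 0 0 0 0 0 0 1")

```text
t: 25.3
eef_pos: [0.5272, 0.0496, 0.1101]
ee_rot: [-3.134, 0.003, -2.611]
force: [0.1, 0.6, 0.3]
width: 0.0597
```

Request:
jog_arm(plan="0 0 0 0 0 0 1; 0 0 0 0 0 0 1; 0 0 0.01 0 0 0 1; 0 0 0.02 0 0 0 1; 0 0 0.025 0 0 0 1; 0 0 0.03 0 0 0 1; 0 0 0.02 0 0 0 1; 0 0 0 0 0 0 1")

```text
t: 25.97
eef_pos: [0.5247, 0.0485, 0.2208]
ee_rot: [-3.134, -0.003, -2.611]
force: [0.6, 0.7, 0.2]
width: 0.0874
```

Request:
jog_arm(plan="0 -0.03 0.01 0 0 0 1; 0 -0.04 0 0 0 0 1; 0 -0.04 0 0 0 0 1; 0 -0.03 0 0 0 0 1; 0 -0.01 0 0 0 0 1; 0 0 0 0 0 0 1")

```text
t: 26.47
eef_pos: [0.5251, -0.1054, 0.2371]
ee_rot: [-3.132, 0.005, -2.605]
force: [-0.4, -0.4, 0.4]
width: 0.0877
```

```bash
python3 - <<'E'
from h import *
st();a=arm.grab_frame("side");b=arm.grab_frame("top")
cv2.imwrite("pics/fin2_side.png",a);cv2.imwrite("pics/fin2_top.png",b)
m=a[185:260,270:400].max(2)<45;print(blobs(m,(270,185)))
x=[k for k in blobs(m,(270,185),60)]
for k in x:
    g=plane("side",k[1],.0995+.008);d=g[:2]-[.552,.109];print(g,np.hypot(*d),np.degrees(np.arctan2(d[1],d[0])))
cv2.imwrite("pics/fin2.png",np.hstack([cv2.resize(a[200:290,255:345],(400,400),interpolation=cv2.INTER_CUBIC),cv2.resize(b[150:270,230:350],(400,400),interpolation=cv2.INTER_CUBIC)]))
E
```

```text
t 26.47 p [ 0.5251 -0.1054  0.2371] F [-0.4 -0.4  0.4] M [0.1  0.01 0.01] w 0.0877 crank yaw 30.7 fix rx,ry 0.006 0.0092
[(np.int32(212), array([325.7, 215.8]), array([321, 204,  10,  25]))]
[0.5424636  0.04498474 0.1075    ] 0.06472168247375781 -98.47307827632426
```

I've used up the picture views, so I continue on numbers. The grip's dark blob is at (325.7,215.8) at radius 64.7 mm, so the crank is home. It settled at -98.5° after being held at -113°. The router's weight plus the stop therefore back-drives a sudden release. I'll re-grip, wind up to bearing, then ease off under control until the hand force is near zero, so the most the lift can hold stays on the stop.

Request:
jog_arm(plan="0.004 0.035 0 0.003 0.005 0 1; 0.005 0.04 0 0.003 0.004 0 1; 0.006 0.04 0 0 0 0 1; 0.006 0.03 -0.01 0 0 0 1; 0 0 -0.005 0 0 0 1; 0 0 0 0 0 0 1")

```text
t: 27.07
eef_pos: [0.5455, 0.0532, 0.2221]
ee_rot: [3.141, 0.002, -2.603]
force: [-1.2, 1.0, 0.4]
width: 0.0873
```

```bash
python3 -c "from h import *;st()"
```

```text
t 27.07 p [0.5455 0.0532 0.2221] F [-1.2  1.   0.4] M [-0.05  0.11  0.04] w 0.0873 crank yaw 30.9 fix rx,ry -0.0017 0.0009
```

Request:
jog_arm(plan="0.001 -0.008 -0.01 -0.001 0 0 1; 0 0 -0.03 0 0 0 1; 0 0 -0.03 0 0 0 1; 0 0 -0.02 0 0 0 1; 0 0 -0.012 0 0 0 1; 0.001 0 -0.008 0 0 0 1; 0 0 0 0 0 0 1")

```text
t: 27.65
eef_pos: [0.546, 0.044, 0.1078]
ee_rot: [-3.141, 0.003, -2.599]
force: [0.1, -0.7, -0.3]
width: 0.0878
```

Request:
jog_arm(plan="0 0 0 0 0 0 -1; 0 0 0 0 0 0 -1; 0 0 0 0 0 0 -1; 0 0 0 0 0 0 -1; 0 0 0 0 0 0 -1; 0 0 0 0 0 0 -1; 0 0 0 0 0 0 -1; 0 0 0 0 0 0 -1")

```text
t: 28.32
eef_pos: [0.5485, 0.0436, 0.1123]
ee_rot: [-3.139, 0.01, -2.599]
force: [0.2, -0.4, -0.1]
width: 0.0399
```

Request:
jog_arm(plan="0 0 0 0 0 0 -1; 0 0 0 0 0 0 -1; 0 0 0 0 0 0 -1; 0 0 0 0 0 0 -1; 0 0 0 0 0 0 -1; 0 0 0 0 0 0 -1")

```text
t: 28.82
eef_pos: [0.5488, 0.0441, 0.1126]
ee_rot: [-3.139, 0.011, -2.599]
force: [-0.8, -0.2, 0.5]
width: 0.0254
```

```bash
python3 w.py .5543 .1105 5 3 0
```

```text
t 28.82 p [0.5488 0.0441 0.1126] F [-0.8 -0.2  0.5] M [0.09 0.05 0.01] w 0.0254 crank yaw 31.1 fix rx,ry -0.0036 0.0104
angle -94.7 radius 0.0666 F radial 0.3 F resisting cw -0.8
fit centre [0.5475 0.0757] r 0.0309
-0.0055 0.0023 0.0000 0 0 0 -1; -0.0055 0.0012 0.0000 0 0 0 -1; -0.0054 0.0017 0.0000 0 0 0 -1
```

Request:
jog_arm(plan="-0.0055 0.001 -0.0008 -0.001 0.003 0 -1; -0.0055 0.0012 -0.0008 -0.001 0.003 0 -1; -0.0055 0.0017 -0.0008 -0.001 0.003 0 -1")

```text
t: 29.07
eef_pos: [0.537, 0.0471, 0.1132]
ee_rot: [-3.135, 0.008, -2.597]
force: [6.6, -7.3, 1.2]
width: 0.0257
```

```bash
python3 w.py .5543 .1105 5 3 0
```

```text
t 29.07 p [0.537  0.0471 0.1132] F [ 6.6 -7.3  1.2] M [-2.64 -2.65 -0.03] w 0.0257 crank yaw 31.2 fix rx,ry 0.0013 0.0105
angle -105.2 radius 0.0657 F radial 5.3 F resisting cw 8.3
fit centre [0.5498 0.0831] r 0.0383
-0.0052 0.0024 0.0000 0 0 0 -1; -0.0052 0.0022 0.0000 0 0 0 -1; -0.0050 0.0026 0.0000 0 0 0 -1
```

Request:
jog_arm(plan="0 0 -0.0005 0 0 0 -1; 0 0 -0.0005 0 0 0 -1; 0 0 0 0 0 0 -1")

```text
t: 29.32
eef_pos: [0.5377, 0.0466, 0.1131]
ee_rot: [-3.133, 0.011, -2.596]
force: [2.5, -1.8, -1.4]
width: 0.0258
```

```bash
python3 w.py .5543 .1105 5 3 0
```

```text
t 29.32 p [0.5377 0.0466 0.1131] F [ 2.5 -1.8 -1.4] M [-0.37 -0.85 -0.04] w 0.0258 crank yaw 31.3 fix rx,ry 0.0019 0.0137
angle -104.6 radius 0.066 F radial 1.1 F resisting cw 2.9
fit centre [0.5493 0.0814] r 0.0366
-0.0052 0.0026 0.0000 0 0 0 -1; -0.0053 0.0021 0.0000 0 0 0 -1; -0.0050 0.0026 0.0000 0 0 0 -1
```

Request:
jog_arm(plan="0.001 -0.0003 0 0 0 0 -1; 0 0 0 0 0 0 -1; 0 0 0 0 0 0 -1; 0 0 0 0 0 0 -1")

```text
t: 29.65
eef_pos: [0.5384, 0.0463, 0.1129]
ee_rot: [-3.133, 0.01, -2.596]
force: [0.9, -1.3, 1.7]
width: 0.0253
```

```bash
python3 w.py .5543 .1105 5 1 0|sed -n 1,2p
```

```text
t 29.65 p [0.5384 0.0463 0.1129] F [ 0.9 -1.3  1.7] M [-0.45 -0.36 -0.02] w 0.0253 crank yaw 31.2 fix rx,ry 0.0019 0.0126
angle -103.9 radius 0.0662 F radial 1.0 F resisting cw 1.2
```

Request:
jog_arm(plan="0.001 -0.0003 0 0 0 0 -1; 0 0 0 0 0 0 -1; 0 0 0 0 0 0 -1; 0 0 0 0 0 0 -1")

```text
t: 29.98
eef_pos: [0.5392, 0.0461, 0.1129]
ee_rot: [-3.134, 0.009, -2.596]
force: [0.5, -0.9, 2.2]
width: 0.0257
```

```bash
python3 w.py .5543 .1105 5 1 0|sed -n 1,2p
```

```text
t 29.98 p [0.5392 0.0461 0.1129] F [ 0.5 -0.9  2.2] M [-0.34 -0.15  0.02] w 0.0257 crank yaw 31.2 fix rx,ry 0.0019 0.0119
angle -103.2 radius 0.0662 F radial 0.7 F resisting cw 0.7
```

Request:
jog_arm(plan="0.001 -0.0003 0 0 0 0 -1; 0 0 0 0 0 0 -1; 0 0 0 0 0 0 -1; 0 0 0 0 0 0 -1")

```text
t: 30.32
eef_pos: [0.5402, 0.0459, 0.1129]
ee_rot: [-3.134, 0.009, -2.596]
force: [0.3, -1.2, 3.0]
width: 0.0253
```

```bash
python3 w.py .5543 .1105 5 1 0|sed -n 1,2p
```

```text
t 30.32 p [0.5402 0.0459 0.1129] F [ 0.3 -1.2  3. ] M [-0.22 -0.11  0.07] w 0.0253 crank yaw 31.2 fix rx,ry 0.0017 0.0116
angle -102.3 radius 0.0662 F radial 1.2 F resisting cw 0.5
```

Hand force is down to about 0.5 N with the crank only 3° back from the peak. Releasing, with grip positions taken from the camera before and after.

Request:
jog_arm(plan="0 0 0 0 0 0 -0.3; 0 0 0 0 0 0 -0.3; 0 0 0 0 0 0 0; 0 0 0 0 0 0 0; 0 0 0 0 0 0 0.5; 0 0 0 0 0 0 1; 0 0 0 0 0 0 1; 0 0 0 0 0 0 1")

```text
t: 30.98
eef_pos: [0.5384, 0.0459, 0.1113]
ee_rot: [-3.136, 0.006, -2.597]
force: [0.4, -0.1, -0.8]
width: 0.0652
```

Request:
jog_arm(plan="0 0 0 0 0 0 1; 0 0 0 0 0 0 1; 0 0 0.01 0 0 0 1; 0 0 0.02 0 0 0 1; 0 0 0.025 0 0 0 1; 0 0 0.03 0 0 0 1; 0 0 0.02 0 0 0 1; 0 0 0 0 0 0 1")

```text
t: 31.65
eef_pos: [0.5366, 0.0447, 0.2228]
ee_rot: [-3.136, 0.002, -2.597]
force: [0.2, 0.2, -0.8]
width: 0.0876
```

Request:
jog_arm(plan="0 -0.03 0.01 0 0 0 1; 0 -0.04 0 0 0 0 1; 0 -0.04 0 0 0 0 1; 0 -0.03 0 0 0 0 1; 0 -0.01 0 0 0 0 1; 0 0 0 0 0 0 1")

```text
t: 32.15
eef_pos: [0.5371, -0.1093, 0.2394]
ee_rot: [-3.133, 0.01, -2.592]
force: [-0.0, 0.5, -0.3]
width: 0.0877
```

```bash
cat > ck.py <<'E'
from h import *
st();a=arm.grab_frame("side");b=arm.grab_frame("top")
cv2.imwrite("pics/fin3_side.png",a);cv2.imwrite("pics/fin3_top.png",b)
for f,im in(("old",cv2.imread("pics/fin2_side.png")),("new",a)):
    m=im[185:260,270:400].max(2)<45
    for k in blobs(m,(270,185),60):
        g=plane("side",k[1],.1075);d=g[:2]-[.552,.109];print(f,k,g,"r",np.hypot(*d),"ang",np.degrees(np.arctan2(d[1],d[0])))
E
python3 ck.py
```

```text
t 32.15 p [ 0.5371 -0.1093  0.2394] F [-0.   0.5 -0.3] M [ 0.05  0.07 -0.03] w 0.0877 crank yaw 31.5 fix rx,ry 0.0024 0.0133
old (np.int32(212), array([325.7, 215.8]), array([321, 204,  10,  25])) [0.5424636  0.04498474 0.1075    ] r 0.06472168247375792 ang -98.47307827632426
new (np.int32(208), array([326. , 215.6]), array([322, 204,  10,  25])) [0.54227853 0.04408286 0.1075    ] r 0.06564101271629655 ang -98.51686497423142
```

```bash
python3 - <<'E'
from h import *
for f in("pics/top0.png","pics/fin3_top.png","pics/side0.png","pics/fin3_side.png"):
    I=cv2.imread(f);b,g,r=[I[...,i].astype(int) for i in range(3)]
    H=cv2.cvtColor(I,cv2.COLOR_BGR2HSV)
    print(f,"blue",[k[:2] for k in blobs((b>r+60)&(b>100),amin=60)],"red",[k[:2] for k in blobs((r>90)&(g<60)&(b<60),amin=30)])
d=cv2.absdiff(cv2.imread("pics/side0.png"),cv2.imread("pics/fin3_side.png")).max(2)
print("stick diff",(d[208:248,205:275]>45).sum(),"clip diff",(d[288:340,200:245]>45).sum())
E
python3 ck.py | tail -1
```

```text
pics/top0.png blue [(np.int32(222), array([406.9, 218.4])), (np.int32(248), array([406. , 242.4]))] red [(np.int32(333), array([245. , 192.1])), (np.int32(92), array([217. , 212.1])), (np.int32(67), array([204.9, 213.6]))]
pics/fin3_top.png blue [] red [(np.int32(230), array([245.1, 192.1])), (np.int32(171), array([211.8, 212.8]))]
pics/side0.png blue [(np.int32(395), array([386.6, 186.4]))] red [(np.int32(207), array([220. , 278.7])), (np.int32(490), array([224.3, 311.9]))]
pics/fin3_side.png blue [(np.int32(187), array([375.8, 184.5]))] red [(np.int32(193), array([633.5, 186.7])), (np.int32(190), array([219.7, 279.1])), (np.int32(486), array([224.2, 312.1]))]
stick diff 0 clip diff 0
new (np.int32(213), array([326. , 215.8]), array([321, 204,  11,  25])) [0.54194087 0.04465696 0.1075    ] r 0.06512459297907704 ang -98.8854674420425
```

```bash
python3 -c "
from station import arm
print(arm.job_done())"
```

```text
the job is handed in; nothing more can be done
None
```

I seated the crank on the lift shaft, wound the router up to its stop with it, and handed the job in at about 32 s. The one doubt is how firmly the carriage still bears on the stop after I let go.

- **Seating:** the crank came to rest within 0.1 mm of the home height, with no forcing. While winding, the hand's height wandered by up to about 2 mm. I took this for the hand sliding on the grip, but I did not measure whether the crank stayed fully home throughout.
- **Winding:** I turned it clockwise by the grip for about 3.5 turns. Grip resistance rose from about 6 N to 11.6 N, roughly 0.4 N m over running torque and below the forced limit. The bit rose about 28–30 mm, which fits the number of turns.
- **Stop:** on the first release the crank sprang back about 53°. I re-gripped twice, wound back to bearing (8.3 N), and the last time eased off slowly before letting go.
    - It came to rest at the same angle, about -98.5°, after both re-grips, and it held there in the last frames.
    - I estimate the bearing left on the stop at 0.06–0.11 N m over running torque. That is only just above the 0.05 N m that counts as firm, and I could not confirm it directly.
- **Final checks:** the grip's position in the side view matches a crank sitting home to within about 1 mm. The stick and clip show no change in the side view. The rake was partly hidden by the arm, so I could not fully compare it, but nothing came near it. All 12 picture views were used before the end, so these last checks were numerical.

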